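Hold two sherds together in the joining jig

ROBOT

A 6-joint arm with a two-finger parallel gripper is mounted at the origin on a cart in front of the work surface, level with it; the furniture and walls round the work are solid. World frame = base frame: x ahead of the robot, y to its left, z up, the work surface at z = 0. Lengths are in m, angles in rad, forces in N, time in s.
With the tool pointing down it reaches from about 0.275 to 0.825 m from the base axis. Payload 4.9 kg.
Tool frame: the origin (TCP) lies midway between the tips of the shut fingers; the grasp point (between the pads) lies 19 mm behind it (manip.grip_point_offset is the z of the grasp point in the tool frame, in m); z points along the fingers, y is the direction in which the jaws open and shut (so a half turn about z gives the same grasp; the last joint's range is limited). The gripper opens to 85 mm and grips with 20 to 120 N. Pads are 22 mm wide; open, the fingers measure 114 mm over their backs; the gripper's body (76 mm by 85 mm) begins 54 mm behind the grasp point. The pads swing forward as they close: fully open they stand 13 mm farther back than shut.
Start: joints at [-1.379, 0.326, -0.193, 1.052, 0, 1.437], TCP at [0.176, -0.521, 0.231] pointing down, gripper open.
Joint ranges: [-2.65, 2.65], [-0.97, 1.79], [-1.3, 1.35], [-1.93, 2.1], [-1.47, 1.37], [-3.14, 3.14]. Speed limits (rad/s): [2.57, 2.57, 3.14, 3.14, 3.14, 3.14].

INTERFACE

Orientations are given as a rotation vector (axis times angle).
In Python, from cell import manip, imaging gives the robot as it stands.
- The arm moves only by the shell command python3 -m crank 'ROWS' [FORCE]. ROWS is JSON, a list of rows, each an object with "delta_rot": the turn, a rotation vector about the tool's x, y, z in degrees, a list of three; "slide": the shift along the tool's x, y, z in m, a list of three; "hand": the closure, from -1 (fully open) to 1 (shut). In form: [{"delta_rot": [wx, wy, wz], "slide": [tx, ty, tz], "hand": hand}, ...]. A call has exactly 8 rows; each row is the pose to reach, as a shift and turn from the pose measured when the call began, along the tool's axes at that moment; what a row does not reach only later rows make up. A row lasts 1/8 s, in which the tool goes at most 62.5 mm and 10.7 degrees, less where a joint would pass 70% of its speed; a pose out of reach is approached as far as the arm can. A call with a gripper value outside its range is refused whole. The fingers move at their own pace and stop on an object; FORCE is the grip in N (left out, the last holds). Time passes only in rows, so rows that repeat a pose let the fingers close, or fill a call up. It gives the time, the measured TCP pose, the force and the opening at its end, in the units of the state.
- manip.sense(): the state, without advancing time (a new reading comes with each control period).
- imaging.camera(name): name is "scene" or "top" or "wrist"; returns a dict with "frame" (420x560x3 uint8, red, green, blue), "depth" (420x560 float32, m along the optical axis (not along the pixel's ray), 0 where there is no reading), "fx", "fy", "cx", "cy" (pixels), "R" (3x3) and "t" (3): a world point X has camera coordinates R X + t. Camera axes: x right, y down, z forward; pixel columns grow to the right and rows downward; lengths in m; the calibration is good to about 2 mm. The wrist camera is an equidistant fisheye: a pixel r from the principal point sees the ray r / f radians off the axis. A picture is of the moment at which its call begins.
- manip.sign_off(): hands the job in, once; it reports no verdict.
The state is a dict: "time": time; "joint_pos": joint angles; "joint_velocities": joint speeds; "joint_torque": joint torques, N m; "tool_pos": TCP position; "orientation": TCP orientation; "force": force on the tool from outside, world axes, zero at the start; "ft_torque": the same for the moment, N m; "gripper_width": finger opening in m.
Only numpy, scipy, OpenCV 4.12 (cv2) and the standard library are available. Lean on these libraries where they do the work, as an engineer would, in place of code of your own. Each camera call takes 0.05 s, during which the arm holds its last target.

TASK

Set the orange carrier with its small sherd down into the pocket of the jig's grey sled, the sherd pointing at the sherd on the sprung fence, and lock it by swinging the red-knobbed latch fully shut. Then push the sled forward by its blue plate until the two sherds meet and the black pointer stands in the green band, never in the red, and finish while still holding it there steadily, because a colleague will tape the join: do not back off or let go at the end. Leave the tape roll and the loose sherds beside the jig alone.

Things in the scene. Friction and masses are not known exactly. Their poses are not given: they have to be found in the camera images.
- carrier_grip (a point): Centre of the upright black grip block of the loose orange carrier (0.23 kg): 20 mm along x, 18 mm along y, 44 mm tall, its centre 42 mm above the carrier's underside, its top 64 mm, the foot's top 20 mm. +x points from the grip towards the sherd, z up. Grip it across y, fingertips 12 mm or more above the foot's top.
- carrier_foot (a point): Centre of the underside of the carrier, 16 mm ahead (+x) of the grip. Foot 60 mm (x) by 44 mm (y), 20 mm high. A small grey-brown sherd, 37 mm along x, 56 mm wide, 12 mm thick, is clamped flat to the front, its free edge 61 mm ahead of this point and 34 to 46 mm above it. Axes as carrier_grip.
- pocket (a point): Centre of the floor of the rectangular pocket in the grey sled: 64 mm (x) by 48 mm (y), 16 mm deep with a small chamfer, floor 21 mm above the desk. A seated carrier_foot coincides with it, with the same axes. +x is the jig's pressing direction, towards the fence; it moves with the sled.
- push_face (a point): Centre of the rear face (facing -x) of the blue upright push plate of the sled: 54 mm wide, 10 mm thick, from 19 to 75 mm above the desk, this point 58 mm above the desk and 64 mm behind the pocket's centre. The jig's base board under it is 12 mm thick and ends 6 mm behind the face when the sled is at 0. Axes as the pocket's.
- latch_pivot (a point): The latch's upright pivot axis on the sled, 12 mm ahead (+x) and 46 mm to the left (+y) of the pocket's centre, 46 mm above the desk. Axes as the pocket's.
- latch_knob (a point): Centre of the upright red knob at the end of the latch handle: 12 mm diameter, standing free from 50 to 79 mm above the desk, this point 64 mm above the desk, 45 mm from the pivot axis.
- latch (a joint): Flat bent steel turn latch on the sled: angle in rad, growing clockwise from above. 0 = fully shut (stop): knob straight behind the pivot (-x of the jig), short nose over the foot's left edge. Starts open at 1.3 to 1.55, knob left (+y) of the pivot; shutting swings the knob round to the back. Stays where left (0.5 N at the knob). The nose passes only over a foot that is fully down.
- sled (a joint): Travel of the sled along +x of the jig in m, 0 (rear stop) to 0.078; starts at 0 to 0.012. Its friction is about 1.5 N. The sherds first touch at about 0.026.
- fence (a joint): How far the sprung fence has been pushed in +x in m, 0 (free) to 0.046; the black pointer rides with it over the scale. Spring 400 N/m: the green band is 0.015 to 0.030 (6 to 12 N), red starts at 0.036. The spring pushes sherds and sled back when they are let go.
- fence_sherd: The mating grey-brown sherd clamped flat on the sprung fence at the far end of the jig: 62 mm wide, 49 mm along x, 15 mm thick, underside 54 mm above the desk; origin under its centre. It moves with the fence.
- push_plate: The blue push plate at the rear of the grey sled (sled 100 by 116 mm, top 37 mm above the desk); origin at the foot of the plate's middle, 19 mm above the desk. It is fixed to the sled.
- carrier: The loose orange carrier with its sherd; origin at carrier_foot.
- tape: Masking tape roll, cream with yellow core, 107 mm diameter, 24 mm high, lying flat; origin at the centre of its underside. Leave alone.
- sherd_right: Loose grey-brown sherd, 96 x 84 x 17 mm, right of the jig; origin under its centre. Leave alone.
- sherd_left: Loose grey sherd, 71 x 68 x 17 mm, left of the jig; origin under its centre. Leave alone.
Mind the look-alikes: they are no part of the job. There is more than one size of the carrier; the job needs the largest.

How it is judged:
On the way, in this order (a step that is already met when the one before it is completed fails the run):
1. the carrier is fully down in the pocket, sherd towards the fence (distance between carrier_foot and pocket below 0.006 m and angle between the x axis of carrier_foot and the x axis of pocket, either way round below 0.12 rad and x of carrier_grip in the frame of pocket below 0 m and angle between carrier_foot's own z axis and vertical below 0.1 rad and value of joint latch above 0.5 rad), for 0.2 s.
2. the latch is shut over the seated carrier, with the fence not yet pressed (distance between carrier_foot and pocket below 0.006 m and angle between the x axis of carrier_foot and the x axis of pocket, either way round below 0.12 rad and x of carrier_grip in the frame of pocket below 0 m and angle between carrier_foot's own z axis and vertical below 0.1 rad and value of joint latch below 0.15 rad and value of joint fence below 0.006 m), for 0.2 s.
3. the sled is pushed until the pointer is in the green band (distance between carrier_foot and pocket below 0.006 m and angle between the x axis of carrier_foot and the x axis of pocket, either way round below 0.12 rad and x of carrier_grip in the frame of pocket below 0 m and angle between carrier_foot's own z axis and vertical below 0.1 rad and value of joint latch below 0.15 rad and value of joint fence between 0.013 and 0.032 m and contact force between carrier and fence_sherd between 4 and 15 N), for 0.5 s.
At the end, for the whole second after the job is handed in: The carrier is seated in the pocket (6 mm, 0.12 rad), sherd towards the fence; the latch is shut (under 0.15 rad); the arm still pushes the sled (over 2.5 N); the sherds press with 4 to 15 N; the pointer stands still in the green (fence 0.013 to 0.032 m) (all of step 3 and contact force between any of the fingers, the arm and push_plate above 2.5 N and velocity of joint fence between -0.004 and 0.004 m/s); the arm keeps its last pose, push and grip.
It fails at once if the pointer went into the red (value of joint fence above 0.0365 m).
It fails at once if a bystander was shifted by more than 20 mm (distance of any of tape, sherd_right, sherd_left from where it was at the start of the episode above 0.02 m).
It also fails if it takes over 72 s, if anything falls off the work surface, if the arm or the gripper's body presses on something with over 40 N, if the wrist force passes 120 N, or if a joint passes its speed limit or range.

## Working session

There is one attempt and no reset: what is moved stays moved. The work goes in short steps, Python scripts to look and compute and a shell command to move; the robot and the scene stay as the last step left them, time stands still between calls to the robot, and variables do not carry over. Pictures are saved under pics/ and viewed, and the job is handed in when it is done.

```bash
ls -la; mkdir -p pics
python3 - <<'E'
from cell import manip, imaging
import cv2, numpy as np
s=manip.sense(); print(s)
for n in ["scene","top","wrist"]:
    c=imaging.camera(n); cv2.imwrite(f"pics/{n}0.png",c["frame"][:,:,::-1]); np.savez(f"pics/{n}0.npz",**c)
    print(n,c["fx"],c["fy"],c["cx"],c["cy"],c["R"].tolist(),c["t"])
print(manip.grip_point_offset)
E
```

```text
total 12
drwxr-xr-x  3 agent agent 4096 Dec  6 21:31 .
drwxr-xr-x 23 root  root  4096 Dec  6 21:30 ..
drwxr-xr-x  2 agent agent 4096 Dec  6 21:31 pics
{'time': 0.0, 'joint_pos': array([-1.37919736e+00,  3.26934505e-01, -1.93610618e-01,  1.05202897e+00,
        3.30643111e-05,  1.43661903e+00]), 'joint_velocities': array([ 6.44168578e-04, -4.46191027e-04,  9.45446433e-04,  1.95870478e-04,
       -9.09848365e-05,  1.29355170e-03]), 'joint_torque': array([ 1.35093605e-04, -4.43395078e+01,  2.62440830e+01,  1.52189692e-02,
       -8.78450055e-05, -2.90807037e-06]), 'tool_pos': array([ 0.1759401 , -0.52045967,  0.23049682]), 'orientation': array([-3.09825306e+00, -5.09179874e-01,  2.82325433e-05]), 'force': array([-0.42794087,  0.14740958, -0.26594502]), 'ft_torque': array([ 0.01410717, -0.05294211,  0.01379705]), 'gripper_width': 0.08536363198074542}
scene 523.2561728655448 523.2561728655448 282.82496931547297 211.8605384883074 [[-0.8562016378593642, -0.516641540397439, 0.0005235099843433254], [-0.32058012779617084, 0.530484660349058, -0.7847384320883842], [0.4051507583469803, -0.6720621577429473, -0.6198268460955533]] [0.47482159 0.23930887 1.41530525]
top 475.2598427997957 475.2598427997957 277.90467541945503 210.74576033860703 [[-0.024154525516924933, -0.9996984068563518, -0.004433308688162162], [-0.995953814118503, 0.024447545446898113, -0.08647726674929154], [0.08655956931419248, 0.0023265533508101156, -0.9962439601370976]] [0.01474282 0.58083107 1.22539986]
wrist 325.19226210127806 325.19226210127806 277.5978952835419 201.28015326062746 [[0.3198856234815269, -0.9474553430160552, -0.0012493518977913407], [-0.904835226070846, -0.3058864800836986, 0.296153127559589], [-0.2809740229116491, -0.0936046702485232, -0.9551396568861066]] [-0.5497238  -0.03747156  0.37951937]
-0.0187
```

View pics/scene0.png

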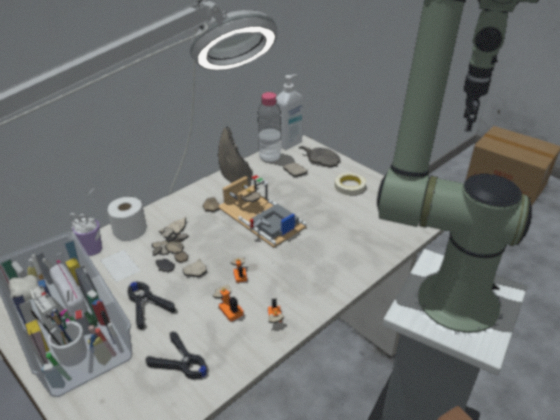

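View pics/top0.png

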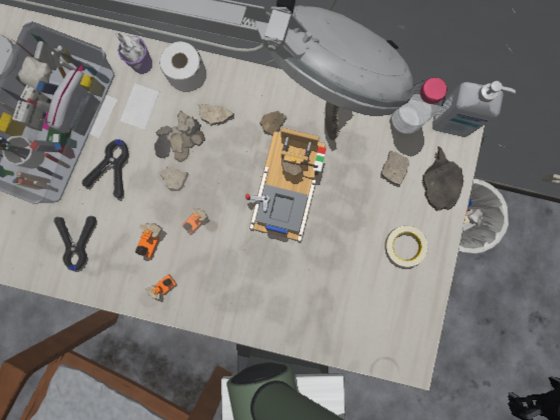

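View pics/wrist0.png

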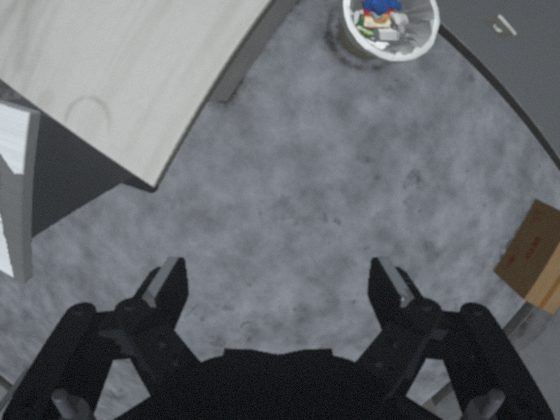

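The top view shows the jig near (285,185), the latch knob at (249,197), three orange carriers at (148,240), (195,222) and (163,288), the tape at (406,247), and the sherds beside the jig at about (395,168) and (273,122). I'll zoom in on the jig and the carriers next.

```bash
cat > h.py <<'E'
import numpy as np, cv2
def ray(c,u,v):
    d=np.array([(u-c["cx"])/c["fx"],(v-c["cy"])/c["fy"],1.0]); R=np.array(c["R"]); 
    return -R.T@np.array(c["t"]), R.T@d
def onz(c,u,v,z):
    o,d=ray(c,u,v); return o+d*(z-o[2])/d[2]
def proj(c,X):
    p=np.array(c["R"])@np.array(X)+c["t"]; return np.array([c["fx"]*p[0]/p[2]+c["cx"],c["fy"]*p[1]/p[2]+c["cy"]])
def cloud(c):
    h,w=c["depth"].shape; v,u=np.mgrid[:h,:w]; z=c["depth"]
    P=np.stack([(u-c["cx"])/c["fx"]*z,(v-c["cy"])/c["fy"]*z,z],-1)-np.array(c["t"])
    return P@np.array(c["R"])
E
python3 - <<'E'
from h import *
c=dict(np.load("pics/top0.npz")); s=dict(np.load("pics/scene0.npz"))
def crop(c,r,n):
    u0,v0,u1,v1=r; im=c["frame"][v0:v1,u0:u1,::-1]; cv2.imwrite(n,cv2.resize(im,None,fx=5,fy=5,interpolation=cv2.INTER_CUBIC))
crop(c,(230,120,340,240),"pics/t_jig.png"); crop(c,(125,200,225,305),"pics/t_car.png"); crop(s,(200,170,310,245),"pics/s_jig.png"); crop(s,(205,245,295,330),"pics/s_car.png")
for n,k in(("top",c),("scene",s)):
    hsv=cv2.cvtColor(k["frame"],cv2.COLOR_RGB2HSV); m=cv2.inRange(hsv,(3,190,120),(14,255,255))
    P=cloud(k); nn,l,st,ce=cv2.connectedComponentsWithStats(m)
    for i in range(1,nn):
        if st[i,4]>15: print(n,st[i],ce[i],np.median(P[l==i],0))
E
```

```text
top [139 232  18  25 168] [147.04761905 243.05952381] [0.50468288 0.34266527 0.02279017]
top [155 281  13  13  75] [160.93333333 287.24      ] [0.3886921  0.31028077 0.01746758]
scene [236 271   6   9  18] [237.61111111 275.22222222] [0.55417212 0.24696954 0.01682129]
scene [221 302  16  17 106] [227.46226415 310.06603774] [0.50384045 0.36524988 0.02049329]
```

View pics/t_jig.png

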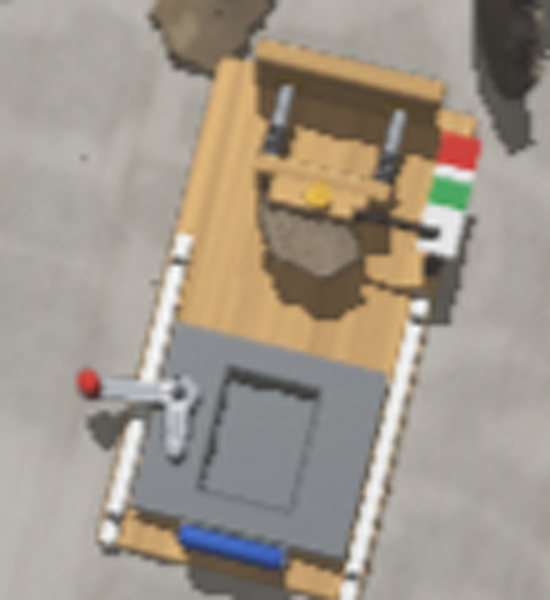

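View pics/t_car.png

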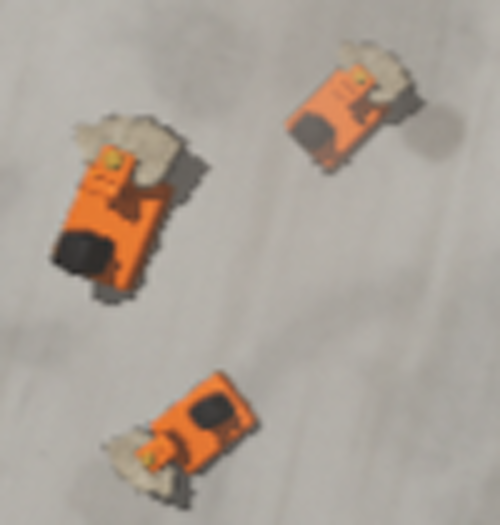

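View pics/s_jig.png

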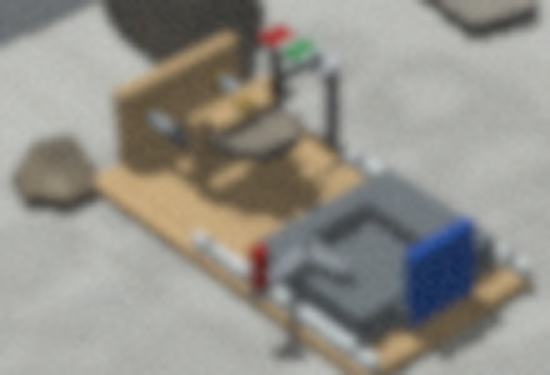

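View pics/s_car.png

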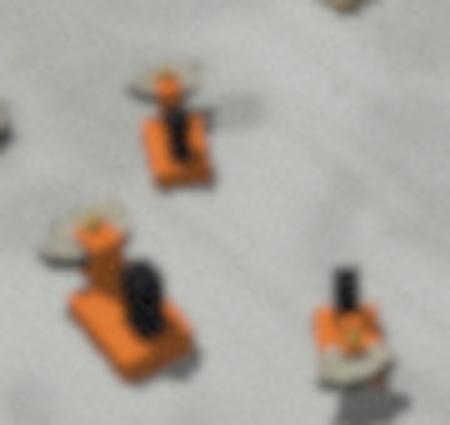

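```bash
cat >> h.py <<'E'
from scipy.spatial.transform import Rotation as Ro
def delta(s,pos,yaw,tilt=None):
    """slide (tool axes) and delta_rot deg to reach tool-down pose with tool x at yaw"""
    R0=Ro.from_rotvec(s["orientation"]).as_matrix()
    Rt=np.array([[np.cos(yaw),np.sin(yaw),0],[np.sin(yaw),-np.cos(yaw),0],[0,0,-1]])
    sl=R0.T@(np.array(pos)-s["tool_pos"]); dr=Ro.from_matrix(R0.T@Rt).as_rotvec(degrees=True)
    return sl.round(4),dr.round(2)
def toolyaw(s):
    R0=Ro.from_rotvec(s["orientation"]).as_matrix(); return np.arctan2(R0[1,0],R0[0,0]),R0
E
python3 - <<'E'
from h import *
from cell import manip
c=dict(np.load("pics/top0.npz"))
def f(u0,v0,x,y): return u0+(x+.5)/5-.5, v0+(y+.5)/5-.5
J=lambda x,y,z: onz(c,*f(230,120,x,y),z)
C=lambda x,y,z: onz(c,*f(125,200,x,y),z)
ang=lambda a,b: np.degrees(np.arctan2(*(b-a)[1::-1]))
# jig
pc=[J(228,370,.037),J(320,392,.037),J(292,510,.037),J(200,488,.037)]
print("pocket",np.mean(pc,0),ang(pc[3],pc[0]),ang(pc[2],pc[1]),[np.linalg.norm(pc[i]-pc[(i+1)%4]) for i in range(4)])
print("plate top rear", J(180,545,.075),J(283,566,.075))
print("pivot",J(180,393,.05),"knob",J(88,382,.079))
k=[C(52,260,.02),C(128,290,.02),C(170,190,.02)]
print("carrier foot",k,ang(k[1],k[2]),"grip top",C(86,248,.064),"screw",C(115,160,.05))
s=manip.sense(); print(np.degrees(toolyaw(s)[0]))
print(delta(s,[.47,.35,.23],np.radians(-23)))
E
```

```text
pocket [ 0.5880563  -0.00926902  0.037     ] -14.619796666917189 -14.80942546681381 [np.float64(0.04945061848306905), np.float64(0.06348691605094303), np.float64(0.049240178456640284), np.float64(0.06354966958323546)]
plate top rear [0.53233301 0.03254847 0.075     ] [ 0.52050031 -0.0190378   0.075     ]
pivot [0.61218922 0.03155385 0.05      ] knob [0.6156119  0.07708386 0.079     ]
carrier foot [array([0.48301244, 0.37840883, 0.02      ]), array([0.46636218, 0.33846729, 0.02      ]), array([0.51824005, 0.3162882 , 0.02      ])] -23.14792358688913 grip top [0.48829849 0.3477754  0.064     ] screw [0.53325778 0.33693017 0.05      ]
18.664581656427995
(array([ 0.5572, -0.7307,  0.0017]), array([-8.000e-02,  2.000e-02,  4.166e+01]))
```

The largest carrier is the left one, at (148,240) in the top view with yaw about -23°. The jig yaw is about -14.7°. I'll drive over the carrier with tool x at 157°, half a turn round, so that joint 6 stays in range.

```bash
python3 -m crank '[{"delta_rot":[0,0,-8],"slide":[0.034,-0.045,0],"hand":-1},{"delta_rot":[0,0,-17],"slide":[0.068,-0.09,0],"hand":-1},{"delta_rot":[0,0,-26],"slide":[0.102,-0.135,0],"hand":-1},{"delta_rot":[0,0,-35],"slide":[0.137,-0.18,0],"hand":-1},{"delta_rot":[0,0,-44],"slide":[0.172,-0.226,0],"hand":-1},{"delta_rot":[0,0,-53],"slide":[0.207,-0.272,0],"hand":-1},{"delta_rot":[0,0,-61],"slide":[0.242,-0.318,0],"hand":-1},{"delta_rot":[0,0,-69],"slide":[0.278,-0.365,0],"hand":-1}]' 30
python3 - <<'E'
from h import *
from cell import manip
s=manip.sense();print(s["joint_pos"]);print(delta(s,[.48,.35,.2],np.radians(157)))
E
```

```text
time: 1.15
tool_pos: [0.3228, -0.0842, 0.2314]
orientation: [-2.262, -2.18, -0.002]
force: [1.7, -0.6, 0.2]
gripper_width: 0.0858
[-4.78723786e-01 -8.80384716e-02 -6.73453872e-01  9.85175036e-01
  1.12432594e-03  1.12916462e+00]
(array([0.4397, 0.141 , 0.0319]), array([ 7.000e-02, -2.000e-02, -6.913e+01]))
```

```bash
python3 -m crank '[{"delta_rot":[0,0,-9],"slide":[0.055,0.018,0.004],"hand":-1},{"delta_rot":[0,0,-18],"slide":[0.11,0.036,0.008],"hand":-1},{"delta_rot":[0,0,-27],"slide":[0.165,0.053,0.012],"hand":-1},{"delta_rot":[0,0,-36],"slide":[0.22,0.07,0.016],"hand":-1},{"delta_rot":[0,0,-45],"slide":[0.275,0.088,0.02],"hand":-1},{"delta_rot":[0,0,-54],"slide":[0.33,0.106,0.024],"hand":-1},{"delta_rot":[0,0,-63],"slide":[0.385,0.124,0.028],"hand":-1},{"delta_rot":[0,0,-69],"slide":[0.44,0.141,0.032],"hand":-1}]'
python3 - <<'E'
from h import *
from cell import manip,imaging
c=imaging.camera("wrist"); np.savez("pics/w1.npz",**c); cv2.imwrite("pics/w1.png",c["frame"][:,:,::-1])
s=manip.sense();print(s["joint_pos"],s["tool_pos"],np.degrees(toolyaw(s)[0]))
E
```

```text
time: 2.15
tool_pos: [0.4803, 0.3522, 0.1994]
orientation: [0.623, 3.079, 0.001]
force: [1.4, -0.8, 0.2]
gripper_width: 0.0855
[ 0.51408138  0.43843242 -0.11119404  1.01710988  0.00419533  0.90764218] [0.48204017 0.35821035 0.19811846] 157.451248547974
```

View pics/w1.png

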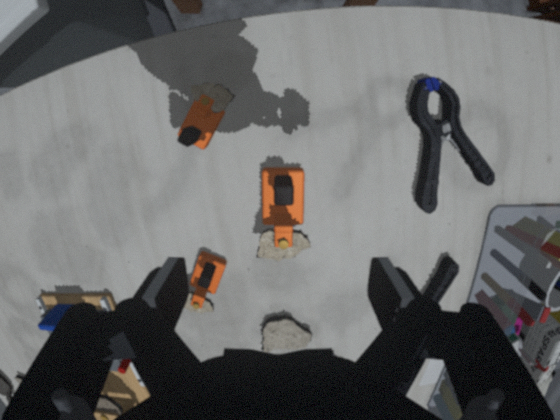

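The wrist view shows the target carrier at (283,195), with its grip top at (284,190) and its sherd at (284,244). It is nearly aligned with the tool. I'll measure it from the fisheye rays.

```bash
cat >> h.py <<'E'
def wray(c,u,v):
    x,y=u-c["cx"],v-c["cy"]; r=np.hypot(x,y); th=r/c["fx"]; R=np.array(c["R"])
    d=np.array([np.sin(th)*x/max(r,1e-9),np.sin(th)*y/max(r,1e-9),np.cos(th)])
    return -R.T@np.array(c["t"]), R.T@d
def wonz(c,u,v,z):
    o,d=wray(c,u,v); return o+d*(z-o[2])/d[2]
def wproj(c,X):
    p=np.array(c["R"])@np.array(X)+c["t"]; th=np.arctan2(np.hypot(p[0],p[1]),p[2]); a=np.arctan2(p[1],p[0])
    return c["cx"]+c["fx"]*th*np.cos(a),c["cy"]+c["fx"]*th*np.sin(a)
E
python3 - <<'E'
from h import *
c=dict(np.load("pics/w1.npz"))
im=c["frame"][150:270,230:340,::-1]; cv2.imwrite("pics/w1c.png",cv2.resize(im,None,fx=5,fy=5,interpolation=cv2.INTER_CUBIC))
hsv=cv2.cvtColor(c["frame"],cv2.COLOR_RGB2HSV); m=cv2.inRange(hsv,(3,170,90),(16,255,255)); m[:150]=0;m[228:]=0;m[:,:240]=0;m[:,330:]=0
P=np.array([wonz(c,u,v,.02)[:2] for v,u in np.argwhere(m)])
print("orange top rect",cv2.minAreaRect(P.astype(np.float32)*1000), len(P))
g=(c["frame"].max(2)<60).astype(np.uint8); g[:165]=0; g[215:]=0; g[:,:262]=0;g[:,302:]=0
print(np.argwhere(g).min(0),np.argwhere(g).max(0))
E
```

```text
orange top rect ((503.56536865234375, 347.7851867675781), (40.16012191772461, 61.863563537597656), 66.84127044677734) 366
[175 274] [204 291]
```

View pics/w1c.png

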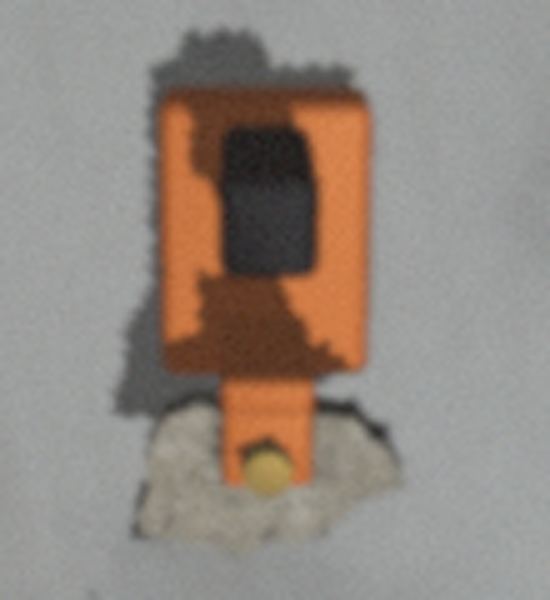

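Run:
```python
from h import *
from cell import manip
c=dict(np.load("pics/w1.npz"))
W=lambda x,y,z: wonz(c,230+(x+.5)/5-.5,150+(y+.5)/5-.5,z)
k=[W(162,97,.02),W(370,95,.02),W(369,374,.02),W(163,375,.02)]
ang=lambda a,b: np.degrees(np.arctan2(*(b-a)[1::-1]))
print(np.mean(k,0),ang(k[1],k[2]),ang(k[0],k[3]),ang(k[0],k[1]),[np.linalg.norm(k[i]-k[(i+1)%4]) for i in range(4)])
g=[W(224,182,.064),W(315,180,.064),W(314,275,.064),W(225,275,.064)]
print(np.mean(g,0),ang(g[0],g[3]),[np.linalg.norm(g[i]-g[(i+1)%4]) for i in range(4)])
a=np.radians(-23.5); f=np.mean(k,0); print("grip from foot",f-np.array([.016*np.cos(a),.016*np.sin(a),0]))
s=manip.sense(); 
t=np.mean(g,0); print(delta(s,[t[0],t[1],.036],np.radians(156.5)))
```

```text
[0.50192525 0.34914061 0.02      ] -21.77420476921759 -23.497111510351736 67.71091589765008 [np.float64(0.04201392757620508), np.float64(0.060385882296532786), np.float64(0.043824657766588775), np.float64(0.060101850623529345)]
[0.4879298  0.35483709 0.064     ] -22.466842123222186 [np.float64(0.01606861486657609), np.float64(0.017626451018090645), np.float64(0.015986617889201003), np.float64(0.017249131031108044)]
grip from foot [0.48725229 0.35552059 0.02      ]
(array([-0.0069, -0.0018,  0.1621]), array([ 0.33, -0.05,  0.95]))
```

```bash
python3 -m crank '[{"delta_rot":[0,0,0],"slide":[-0.006,-0.001,0.03],"hand":-1},{"delta_rot":[0,0,0],"slide":[-0.006,-0.001,0.06],"hand":-1},{"delta_rot":[0,0,0],"slide":[-0.006,-0.001,0.09],"hand":-1},{"delta_rot":[0,0,0],"slide":[-0.006,-0.001,0.12],"hand":-1},{"delta_rot":[0,0,0],"slide":[-0.006,-0.001,0.14],"hand":-0.6},{"delta_rot":[0,0,0],"slide":[-0.006,-0.001,0.155],"hand":-0.4},{"delta_rot":[0,0,0],"slide":[-0.006,-0.001,0.16],"hand":-0.3},{"delta_rot":[0,0,0],"slide":[-0.006,-0.001,0.16],"hand":-0.2}]' 40
python3 - <<'E'
from h import *
from cell import manip,imaging
c=imaging.camera("wrist"); np.savez("pics/w2.npz",**c); cv2.imwrite("pics/w2.png",c["frame"][:,:,::-1])
s=manip.sense();print(s["tool_pos"],np.degrees(toolyaw(s)[0]),s["gripper_width"])
print(delta(s,[.4875,.355,.036],np.radians(157.4)))
E
```

```text
time: 3.2
tool_pos: [0.4875, 0.3559, 0.0383]
orientation: [0.614, 3.081, 0.009]
force: [0.3, -0.3, 0.3]
gripper_width: 0.051
[0.4879163  0.356117   0.03870436] 157.45078875233196 0.051186493779096336
(array([-0.    , -0.0012,  0.0027]), array([ 0.37, -0.01,  0.05]))
```

View pics/w2.png

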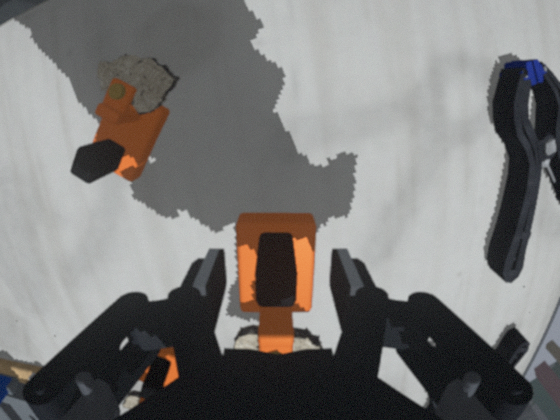

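The grip block at (276,268) is centred between the two pads at (222,265) and (333,265). I'll close on it.

```bash
python3 -m crank '[{"delta_rot":[0,0,0],"slide":[0,0,0.001],"hand":0},{"delta_rot":[0,0,0],"slide":[0,0,0.002],"hand":0.4},{"delta_rot":[0,0,0],"slide":[0,0,0.002],"hand":1},{"delta_rot":[0,0,0],"slide":[0,0,0.002],"hand":1},{"delta_rot":[0,0,0],"slide":[0,0,0.002],"hand":1},{"delta_rot":[0,0,0],"slide":[0,0,0.002],"hand":1},{"delta_rot":[0,0,0],"slide":[0,0,0.002],"hand":1},{"delta_rot":[0,0,0],"slide":[0,0,0.002],"hand":1}]' 50
python3 - <<'E'
from h import *
from cell import manip,imaging
s=manip.sense();print(s["tool_pos"],np.degrees(toolyaw(s)[0]),s["gripper_width"],s["force"])
E
```

```text
time: 4.25
tool_pos: [0.488, 0.3562, 0.0371]
orientation: [0.614, 3.08, 0.01]
force: [-1.2, -0.9, 5.4]
gripper_width: 0.0174
[0.48802638 0.35619895 0.03705268] 157.45191835046984 0.017388893563102914 [-1.18662806 -0.94239284  5.38449266]
```

Run:
```python
from h import *
from cell import manip
s=manip.sense();print(delta(s,[.5725,-.005,.15],np.radians(165.3)))
```

```text
(array([-0.2165, -0.3004, -0.115 ]), array([ 0.39,  0.03, -7.85]))
```

```bash
python3 -m crank '[{"delta_rot":[0,0,0],"slide":[0,0,-0.03],"hand":1},{"delta_rot":[0,0,0],"slide":[0,0,-0.07],"hand":1},{"delta_rot":[0,0,-1],"slide":[-0.02,-0.03,-0.1],"hand":1},{"delta_rot":[0,0,-2],"slide":[-0.045,-0.065,-0.115],"hand":1},{"delta_rot":[0,0,-3],"slide":[-0.07,-0.1,-0.115],"hand":1},{"delta_rot":[0,0,-4],"slide":[-0.095,-0.135,-0.115],"hand":1},{"delta_rot":[0,0,-6],"slide":[-0.12,-0.17,-0.115],"hand":1},{"delta_rot":[0,0,-8],"slide":[-0.145,-0.2,-0.115],"hand":1}]'
python3 - <<'E'
from h import *
from cell import manip
s=manip.sense();print(s["tool_pos"],s["gripper_width"],delta(s,[.5725,-.005,.15],np.radians(165.3)))
E
```

```text
time: 5.25
tool_pos: [0.5443, 0.1137, 0.1497]
orientation: [-0.397, -3.116, -0.01]
force: [0.3, 0.2, -3.1]
gripper_width: 0.0169
[0.54429955 0.11367718 0.14967363] 0.01694401099084286 (array([-0.057 , -0.1078, -0.0011]), array([ 0.36, -0.05,  0.19]))
```

```bash
python3 -m crank '[{"delta_rot":[0,0,0],"slide":[-0.015,-0.03,0],"hand":1},{"delta_rot":[0,0,0],"slide":[-0.03,-0.06,0],"hand":1},{"delta_rot":[0,0,0],"slide":[-0.043,-0.08,0],"hand":1},{"delta_rot":[0,0,0],"slide":[-0.05,-0.095,0],"hand":1},{"delta_rot":[0.3,0,0],"slide":[-0.057,-0.108,0],"hand":1},{"delta_rot":[0.3,0,0],"slide":[-0.057,-0.108,0],"hand":1},{"delta_rot":[0.3,0,0],"slide":[-0.057,-0.108,0],"hand":1},{"delta_rot":[0.3,0,0],"slide":[-0.057,-0.108,0],"hand":1}]'
python3 - <<'E'
from h import *
from cell import manip,imaging
for n in ("wrist","top","scene"):
    c=imaging.camera(n); np.savez(f"pics/{n}3.npz",**c); cv2.imwrite(f"pics/{n}3.png",c["frame"][:,:,::-1])
    if n=="scene": cv2.imwrite("pics/scene3c.png",cv2.resize(c["frame"][150:270,190:330,::-1],None,fx=5,fy=5,interpolation=cv2.INTER_CUBIC))
    if n=="top": cv2.imwrite("pics/top3c.png",cv2.resize(c["frame"][120:240,230:340,::-1],None,fx=5,fy=5,interpolation=cv2.INTER_CUBIC))
s=manip.sense();print(s["tool_pos"],s["gripper_width"],delta(s,[.5725,-.005,.15],np.radians(165.3)))
E
```

```text
time: 6.25
tool_pos: [0.5722, -0.0043, 0.149]
orientation: [-0.395, -3.116, -0.002]
force: [-0.3, 0.0, -3.6]
gripper_width: 0.0174
[ 0.5723581  -0.00462951  0.14901329] 0.017193231241186397 (array([-0.0002, -0.0003, -0.001 ]), array([ 0.07, -0.05,  0.24]))
```

View pics/wrist3.png

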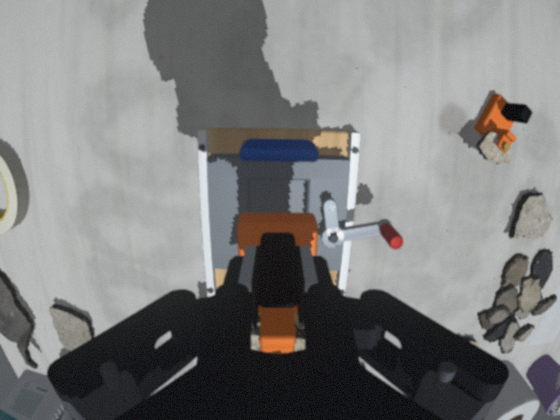

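View pics/top3c.png

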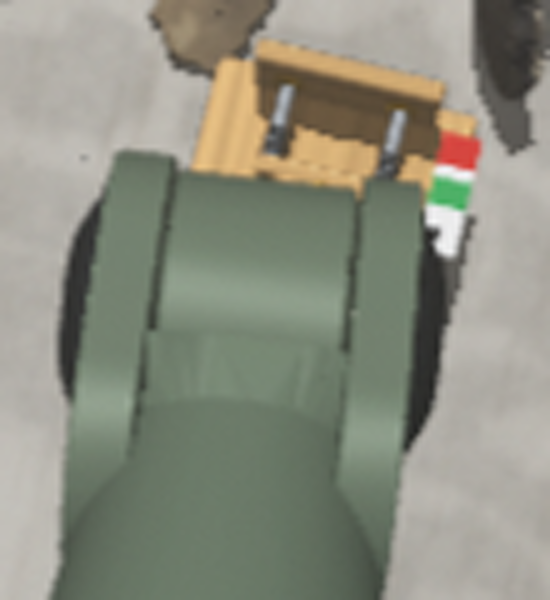

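View pics/scene3c.png

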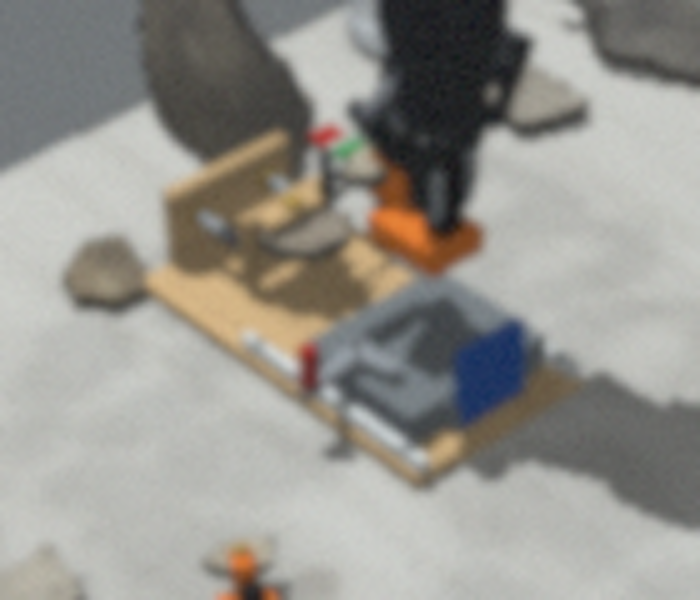

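The wrist view shows the pocket's rear edge near v≈180, under the hand's shadow. The blue plate is at (279,150), the knob at (392,236), and the held foot's rear edge at v≈213. I'll zoom in to measure the carrier in the hand and the jig in this same camera.

Run:
```python
from h import *
c=dict(np.load("pics/wrist3.npz"))
im=np.clip(c["frame"][125:265,195:365,::-1].astype(float)*1.5,0,255).astype(np.uint8); im=cv2.resize(im,None,fx=4,fy=4,interpolation=cv2.INTER_CUBIC)
cv2.imwrite("pics/wrist3c.png",im)
```

```text
(no output)
```

View pics/wrist3c.png

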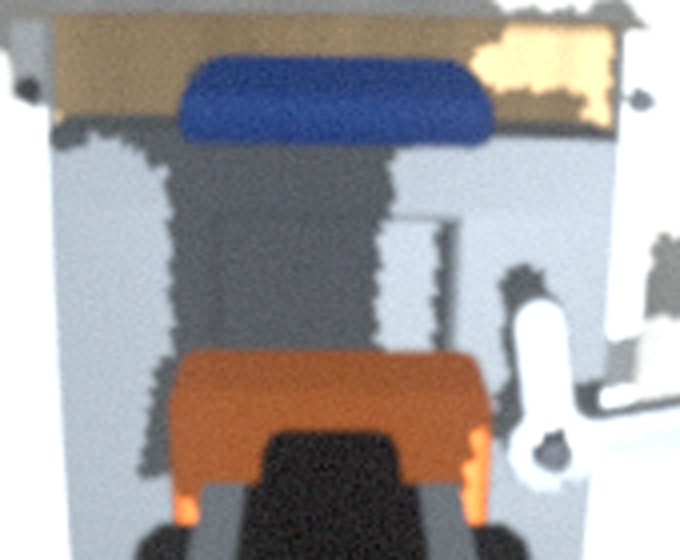

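Run:
```python
from h import *
c=dict(np.load("pics/wrist3.npz"))
W=lambda x,y,z: wonz(c,195+(x+.5)/4-.5,125+(y+.5)/4-.5,z)
ang=lambda a,b: np.degrees(np.arctan2(*(b-a)[1::-1]))
yaw=np.radians(-14.7); X=np.array([np.cos(yaw),np.sin(yaw)]);Y=np.array([-X[1],X[0]])
l,r=W(218,216,.037),W(456,217,.037); m=(l+r)/2
print("pocket rear edge",l,r,np.linalg.norm(l-r),ang(l,r)-90,"center",m[:2]+.032*X)
l,r=W(218,217,.037),W(456,217,.037)
# sled edges (z .037) left/right
for n,p in (("sledL",((52,150),(68,500))),("sledR",((614,150),(598,300)))):
    a,b=W(*p[0],.037),W(*p[1],.037); print(n,a,b,ang(a,b))
a,b=W(185,97,.075),W(490,97,.075); print("plate top rear",a,b,np.linalg.norm(a-b),ang(a,b)-90,"ctr",(a+b)[:2]/2, "pocket",(a+b)[:2]/2+.064*X)
a,b=W(182,140,.075),W(490,140,.075);print("plate top front",a,b,np.linalg.norm(a-b),"pocket",(a+b)[:2]/2+.054*X)
zt=.149-.0371
a,b=W(172,470,zt+.02),W(489,470,zt+.02); print("foot sides",a,b,np.linalg.norm(a-b))
mid=(a+b)/2
a,b=W(195,350,zt),W(470,352,zt);print("foot rear bottom",a,b,ang(a,b)-90); rb=(a+b)/2
a,b=W(195,385,zt+.02),W(470,385,zt+.02);print("foot rear top",a,b,ang(a,b)-90); rt=(a+b)/2
print("foot centre from bottom",rb[:2]+.03*X,"top",rt[:2]+.03*X)
print("pivot",W(552,452,.05),"knob",W((392-195)*4,(236-125)*4,.075))
```

```text
pocket rear edge [ 0.55195876 -0.02273949  0.037     ] [0.56412879 0.02360947 0.037     ] 0.04792009560085008 -14.712274487767516 center [ 0.58899634 -0.00768527]
sledL [ 0.53012704 -0.05162002  0.037     ] [ 0.60474897 -0.07250146  0.037     ] -15.633203330882251
sledR [0.5583984  0.05796235 0.037     ] [0.58859665 0.04849054 0.037     ] -17.41425780563761
plate top rear [ 0.52285536 -0.01710265  0.075     ] [0.53563339 0.03252115 0.075     ] 0.05124255241825127 -14.439854861361752 ctr [0.52924438 0.00770925] pocket [ 0.59114951 -0.00853126]
plate top front [ 0.52980778 -0.01959804  0.075     ] [0.54281377 0.03085918 0.075     ] 0.0521064990327736 pocket [ 0.58854323 -0.00807236]
foot sides [ 0.56452801 -0.02476003  0.1319    ] [0.5752389  0.01668718 0.1319    ] 0.042808810829764
foot rear bottom [ 0.55501881 -0.02070229  0.1119    ] [0.56540771 0.01826636 0.1119    ] -14.927658873947678
foot rear top [ 0.55350416 -0.01820872  0.1319    ] [0.56255207 0.01680365 0.1319    ] -14.489407374059638
foot centre from bottom [ 0.58923129 -0.00883071] top [ 0.58704615 -0.00831527]
pivot [0.61362833 0.0314489  0.05      ] knob [0.61262192 0.07427466 0.075     ]
```

The foot and pocket agree to about 1 mm, and both yaws are -14.7°. I'll descend close with a +1 mm y trim.

```bash
python3 -m crank '[{"delta_rot":[0,0,0],"slide":[-0.0005,0.001,0.012],"hand":1},{"delta_rot":[0,0,0],"slide":[-0.0005,0.001,0.025],"hand":1},{"delta_rot":[0,0,0],"slide":[-0.0005,0.001,0.038],"hand":1},{"delta_rot":[0,0,0],"slide":[-0.0005,0.001,0.05],"hand":1},{"delta_rot":[0,0,0],"slide":[-0.0005,0.001,0.06],"hand":1},{"delta_rot":[0,0,0],"slide":[-0.0005,0.001,0.068],"hand":1},{"delta_rot":[0,0,0],"slide":[-0.0005,0.001,0.068],"hand":1},{"delta_rot":[0,0,0],"slide":[-0.0005,0.001,0.068],"hand":1}]'
python3 - <<'E'
from h import *
from cell import manip,imaging
for n in ("wrist","scene"):
    c=imaging.camera(n); np.savez(f"pics/{n}4.npz",**c)
    r=(150,270,190,330) if n=="scene" else (125,265,195,365)
    cv2.imwrite(f"pics/{n}4c.png",cv2.resize(np.clip(1.4*c["frame"][r[0]:r[1],r[2]:r[3],::-1],0,255).astype(np.uint8),None,fx=4,fy=4,interpolation=cv2.INTER_CUBIC))
s=manip.sense();print(s["tool_pos"],s["force"],s["gripper_width"],delta(s,[.5730,-.004,.058],np.radians(165.3)))
E
```

```text
time: 7.4
tool_pos: [0.5734, -0.0037, 0.0814]
orientation: [-0.396, -3.117, -0.002]
force: [1.0, -0.5, -1.9]
gripper_width: 0.0176
[ 0.57352874 -0.00373026  0.0815673 ] [-0.27789195 -0.70096197 -2.31614133] 0.017095828075553217 (array([ 0.0005, -0.0004,  0.0236]), array([0.07, 0.01, 0.24]))
```

View pics/wrist4c.png

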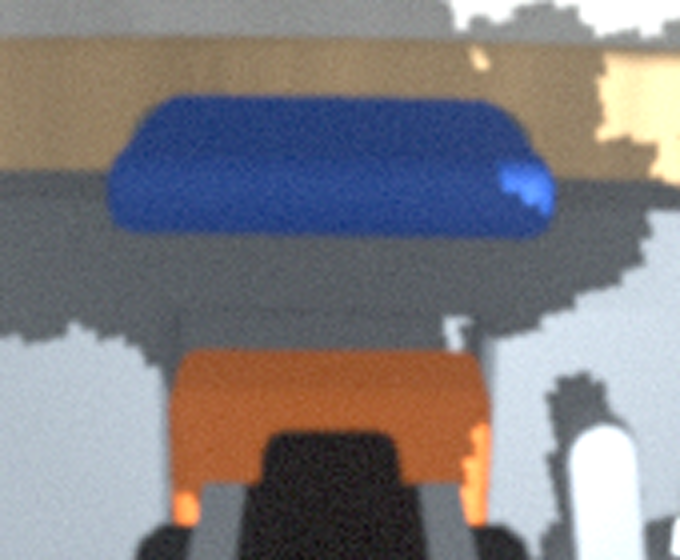

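View pics/scene4c.png

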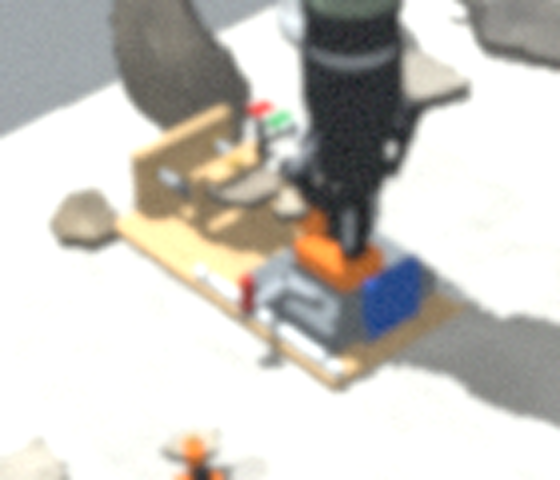

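Run:
```python
from h import *
c=dict(np.load("pics/wrist4.npz"))
W=lambda x,y,z: wonz(c,195+(x+.5)/4-.5,125+(y+.5)/4-.5,z)
yaw=np.radians(-14.7); X=np.array([np.cos(yaw),np.sin(yaw)]);Y=np.array([-X[1],X[0]])
p=np.array([.589,-.0077])
def L(n,q): d=q[:2]-p; print(n,(d@X*1000).round(1),(d@Y*1000).round(1))
L("pocket rearL",W(178,312,.037));L("pocket rearR",W(487,317,.037))
z=.0814-.0371
for a in ((172,470),(489,470)): L("foot side top",W(*a,z+.02))
for a in ((195,350),(470,351)): L("foot rear bottom",W(*a,z))
for a in ((195,388),(470,388)): L("foot rear top",W(*a,z+.02))
for a in ((112,185),(550,190)): L("plate top rear?",W(*a,.075))
```

```text
pocket rearL -32.1 -23.5
pocket rearR -31.5 23.3
foot side top -18.4 -21.8
foot side top -18.5 21.0
foot rear bottom -28.6 -20.3
foot rear bottom -28.6 20.0
foot rear top -30.3 -18.3
foot rear top -30.4 17.9
plate top rear? -59.8 -26.3
plate top rear? -59.4 25.3
```

```bash
python3 -m crank '[{"delta_rot":[0,0,0],"slide":[0.0005,0,0.005],"hand":1},{"delta_rot":[0,0,0],"slide":[0.0005,0,0.009],"hand":1},{"delta_rot":[0,0,0],"slide":[0.0005,0,0.013],"hand":1},{"delta_rot":[0,0,0],"slide":[0.0005,0,0.016],"hand":1},{"delta_rot":[0,0,0],"slide":[0.0005,0,0.019],"hand":1},{"delta_rot":[0,0,0],"slide":[0.0005,0,0.022],"hand":1},{"delta_rot":[0,0,0],"slide":[0.0005,0,0.024],"hand":1},{"delta_rot":[0,0,0],"slide":[0.0005,0,0.024],"hand":1}]'
python3 - <<'E'
from h import *
from cell import manip,imaging
s=manip.sense();print(s["tool_pos"],s["force"],s["gripper_width"])
E
```

```text
time: 8.5
tool_pos: [0.5736, -0.0038, 0.0581]
orientation: [0.395, 3.115, 0.002]
force: [-0.3, 0.1, 1.3]
gripper_width: 0.017
[ 0.57362473 -0.00379956  0.058096  ] [-0.33494217  0.10924009  1.29346232] 0.017006784794069002
```

The carrier reached the seated height (TCP z 0.0581) with light contact. I'll release it and lift off.

```bash
python3 -m crank '[{"delta_rot":[0,0,0],"slide":[0,0,0],"hand":0.5},{"delta_rot":[0,0,0],"slide":[0,0,0],"hand":0.2},{"delta_rot":[0,0,0],"slide":[0,0,0],"hand":0},{"delta_rot":[0,0,0],"slide":[0,0,0],"hand":0},{"delta_rot":[0,0,0],"slide":[0,0,-0.012],"hand":0},{"delta_rot":[0,0,0],"slide":[0,0,-0.035],"hand":0},{"delta_rot":[0,0,0],"slide":[0,0,-0.065],"hand":0},{"delta_rot":[0,0,0],"slide":[0,0,-0.085],"hand":0}]'
python3 - <<'E'
from h import *
from cell import manip,imaging
for n in ("wrist","scene"):
    c=imaging.camera(n); np.savez(f"pics/{n}5.npz",**c)
    cv2.imwrite(f"pics/{n}5.png",c["frame"][:,:,::-1])
    r=(150,270,190,330) if n=="scene" else (120,270,180,380)
    cv2.imwrite(f"pics/{n}5c.png",cv2.resize(np.clip(1.4*c["frame"][r[0]:r[1],r[2]:r[3],::-1],0,255).astype(np.uint8),None,fx=4,fy=4,interpolation=cv2.INTER_CUBIC))
s=manip.sense();print(s["tool_pos"],s["force"],s["gripper_width"])
E
```

```text
time: 9.5
tool_pos: [0.5742, -0.0039, 0.1454]
orientation: [0.395, 3.113, 0.002]
force: [0.8, -0.9, -0.6]
gripper_width: 0.0429
[ 0.57551335 -0.00409956  0.14629836] [-0.04105177 -0.43870757  0.36247504] 0.04261173783293257
```

View pics/wrist5c.png

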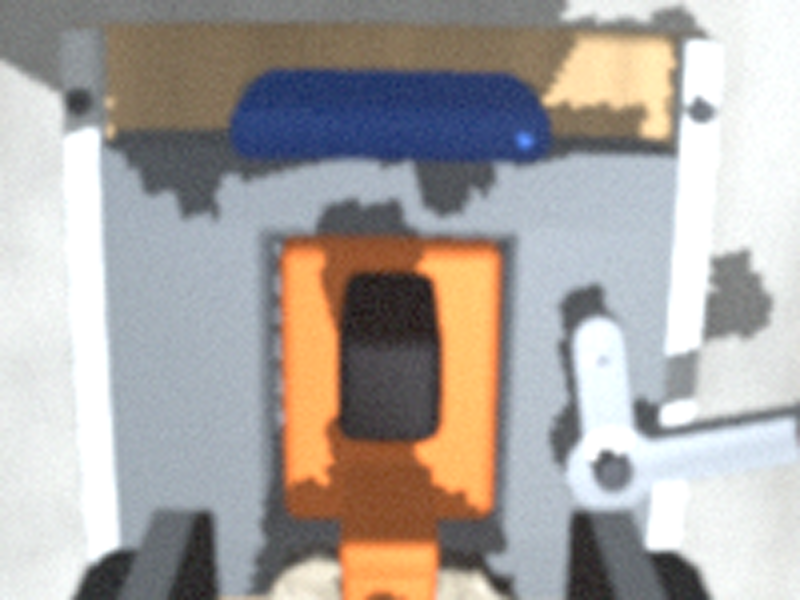

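View pics/scene5c.png

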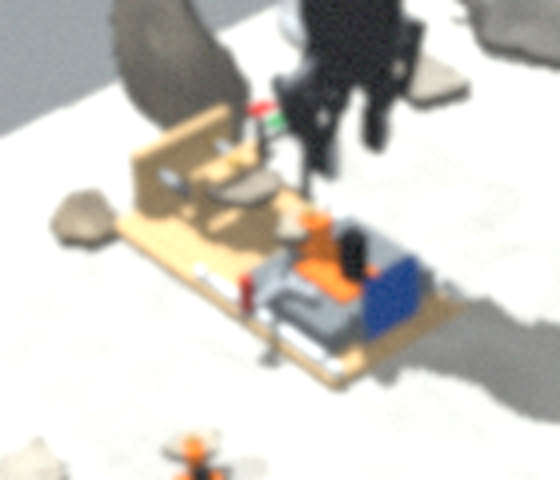

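The carrier sits squarely in the pocket with an even gap all round. Next I'll find the knob and pivot in this view.

Run:
```python
from h import *
from cell import manip
yaw=np.radians(-14.7); X=np.array([np.cos(yaw),np.sin(yaw)]);Y=np.array([-X[1],X[0]])
for f in ("wrist5","scene5"):
    c=dict(np.load(f"pics/{f}.npz")); hsv=cv2.cvtColor(c["frame"],cv2.COLOR_RGB2HSV)
    m=cv2.inRange(hsv,(0,150,70),(4,255,255))|cv2.inRange(hsv,(170,150,70),(179,255,255))
    n,l,st,ce=cv2.connectedComponentsWithStats(m)
    for i in range(1,n):
        if st[i,4]>12: print(f,st[i],ce[i])
c=dict(np.load("pics/wrist5.npz"))
W=lambda x,y,z: wonz(c,180+(x+.5)/4-.5,120+(y+.5)/4-.5,z)
p=np.array([.589,-.0077])
def L(n,q): d=q[:2]-p; print(n,q.round(4),(d@X*1000).round(1),(d@Y*1000).round(1))
L("pivot",W(608,468,.05)); L("nose",W(600,335,.049))
for a in ((285,240),(500,243),(496,520),(285,518)): L("foot top",W(*a,.041))
s=dict(np.load("pics/scene5.npz"))
d=np.load("pics/wrist5.npz")["frame"]; cv2.imwrite("pics/k.png",cv2.resize(d[190:280,350:450,::-1],None,fx=6,fy=6,interpolation=cv2.INTER_CUBIC))
```

```text
wrist5 [390 235  13  13 118] [396.26271186 241.74576271]
pivot [0.6134 0.0309 0.05  ] 13.8 43.5
nose [0.5857 0.0349 0.049 ] -14.0 40.4
foot top [ 0.554  -0.0202  0.041 ] -30.7 -21.0
foot top [0.5651 0.0203 0.041 ] -30.2 21.0
foot top [0.6233 0.0061 0.041 ] 29.6 22.1
foot top [ 0.6117 -0.0368  0.041 ] 29.3 -22.4
```

View pics/k.png

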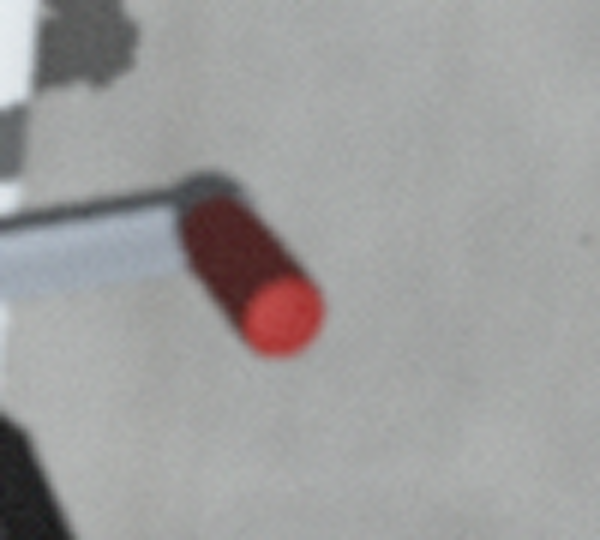

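Run:
```python
from h import *
from cell import manip
yaw=np.radians(-14.7); X=np.array([np.cos(yaw),np.sin(yaw)]);Y=np.array([-X[1],X[0]])
c=dict(np.load("pics/wrist5.npz")); p=np.array([.589,-.0077])
k=wonz(c,350+(284.5)/6-.5,190+(315.5)/6-.5,.079); b=wonz(c,350+213/6-.5,190+215/6-.5,.05)
pv=p+.012*X+.046*Y
for q in (k,b): d=q[:2]-p; e=q[:2]-pv; print(q,d@X,d@Y,np.hypot(*e),np.arctan2(e@Y,-e@X))
s=manip.sense(); print(delta(s,[k[0],k[1],.115],np.radians(165.3)),delta(s,[k[0],k[1],.058],np.radians(165.3)))
```

```text
[0.61750254 0.07602914 0.079     ] 0.006322650961626104 0.08822123875886718 0.042601235832271274 1.4371314277988911
[0.61557617 0.07604688 0.05      ] 0.00445483533840586 0.08774956697898866 0.04242588658712543 1.392001829380836
(array([-0.0204,  0.088 ,  0.0316]), array([0.11, 0.4 , 0.24])) (array([-0.02  ,  0.0879,  0.0886]), array([0.11, 0.4 , 0.24]))
```

```bash
python3 -m crank '[{"delta_rot":[0,0,0],"slide":[-0.005,0.02,0],"hand":0},{"delta_rot":[0,0,0],"slide":[-0.01,0.045,0],"hand":0},{"delta_rot":[0,0,0],"slide":[-0.015,0.07,0],"hand":0},{"delta_rot":[0,0.4,0],"slide":[-0.02,0.089,0],"hand":0},{"delta_rot":[0,0.4,0],"slide":[-0.02,0.089,0.005],"hand":0},{"delta_rot":[0,0.4,0],"slide":[-0.02,0.089,0.02],"hand":0},{"delta_rot":[0,0.4,0],"slide":[-0.02,0.089,0.04],"hand":0},{"delta_rot":[0,0.4,0],"slide":[-0.02,0.089,0.05],"hand":0}]' 20
python3 - <<'E'
from h import *
from cell import manip,imaging
n="wrist"; c=imaging.camera(n); np.savez(f"pics/{n}6.npz",**c)
cv2.imwrite(f"pics/{n}6.png",c["frame"][:,:,::-1])
s=manip.sense();print(s["tool_pos"],s["force"],s["gripper_width"])
yaw=np.radians(-14.7); X=np.array([np.cos(yaw),np.sin(yaw)]);Y=np.array([-X[1],X[0]]);d=s["tool_pos"][:2]-[.589,-.0077];print(d@X,d@Y)
E
```

```text
time: 10.6
tool_pos: [0.6158, 0.0764, 0.0943]
orientation: [-0.397, -3.113, -0.002]
force: [-0.5, -0.6, -0.1]
gripper_width: 0.0425
[0.61542953 0.07643928 0.09358803] [-0.6202601  -0.32159616 -0.77528579] 0.04296562734314134
0.0042134245787053305 0.08809191301896382
```

View pics/wrist6.png

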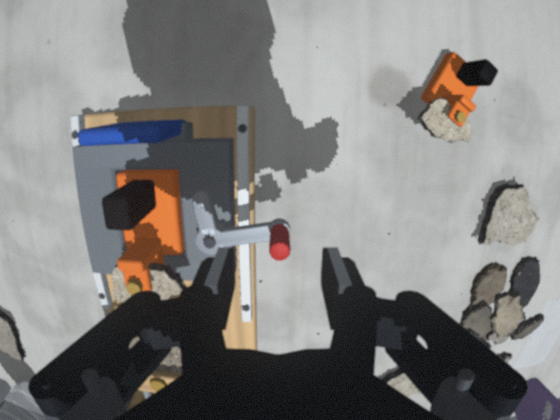

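Run:
```python
from h import *
from cell import manip
c=dict(np.load("pics/wrist6.npz")); hsv=cv2.cvtColor(c["frame"],cv2.COLOR_RGB2HSV)
im=c["frame"][215:270,255:310,::-1]; 
m=cv2.inRange(hsv,(0,150,150),(6,255,255))|cv2.inRange(hsv,(170,150,150),(179,255,255)); m[:,:260]=0;m[:,300:]=0
n,l,st,ce=cv2.connectedComponentsWithStats(m); print(st[1:],ce[1:])
i=1+st[1:,4].argmax(); k=wonz(c,*ce[i],.079); print(k)
s=manip.sense(); print(delta(s,[k[0],k[1],.055],np.radians(165.3)))
```

```text
[[271 243  18  16 232]] [[279.42241379 250.56034483]]
[0.6176252  0.07682527 0.079     ]
(array([-0.0022,  0.0009,  0.0386]), array([ 0.04, -0.24,  0.18]))
```

```bash
python3 -m crank '[{"delta_rot":[0,0,0],"slide":[-0.001,0.001,0.01],"hand":0},{"delta_rot":[0,0,0],"slide":[-0.002,0.001,0.02],"hand":0},{"delta_rot":[0,0,0],"slide":[-0.002,0.001,0.03],"hand":0},{"delta_rot":[0,0,0],"slide":[-0.002,0.001,0.037],"hand":0},{"delta_rot":[0,0,0],"slide":[-0.002,0.001,0.038],"hand":0.4},{"delta_rot":[0,0,0],"slide":[-0.002,0.001,0.038],"hand":0.8},{"delta_rot":[0,0,0],"slide":[-0.002,0.001,0.038],"hand":1},{"delta_rot":[0,0,0],"slide":[-0.002,0.001,0.038],"hand":1}]' 20
python3 - <<'E'
from h import *
from cell import manip,imaging
n="wrist"; c=imaging.camera(n); np.savez(f"pics/{n}7.npz",**c)
cv2.imwrite(f"pics/{n}7.png",c["frame"][:,:,::-1])
s=manip.sense();print(s["tool_pos"],s["force"],s["gripper_width"],np.degrees(toolyaw(s)[0]))
yaw=np.radians(-14.7); X=np.array([np.cos(yaw),np.sin(yaw)]);Y=np.array([-X[1],X[0]]);d=s["tool_pos"][:2]-[.589,-.0077];print(d@X,d@Y)
E
```

```text
time: 11.65
tool_pos: [0.6176, 0.0769, 0.0557]
orientation: [-0.396, -3.113, -0.002]
force: [0.4, -0.7, -1.6]
gripper_width: 0.011
[0.61756602 0.07688553 0.05572137] [ 0.92278082 -1.52445943 -0.64231572] 0.011361830991097261 165.48123473666067
0.006166736373882765 0.08906570881549088
```

View pics/wrist7.png

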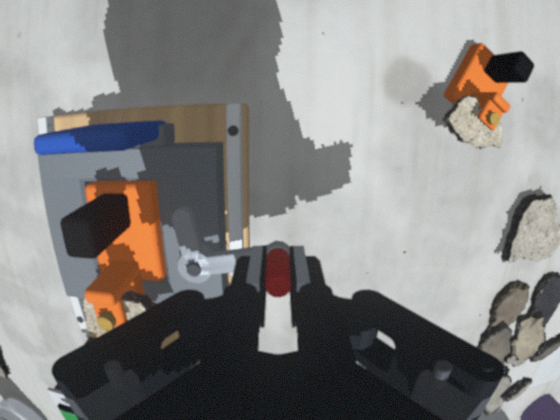

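The knob is held at (278,270) with a width of 11 mm. I'll swing it along the 45 mm arc, first half now.

```bash
python3 -m crank '[{"delta_rot":[0,0,0],"slide":[0.004,-0.0007,0],"hand":1},{"delta_rot":[0,0,0],"slide":[0.008,-0.0018,0],"hand":1},{"delta_rot":[0,0,0],"slide":[0.0117,-0.0032,0],"hand":1},{"delta_rot":[0,0,0],"slide":[0.0153,-0.005,0],"hand":1},{"delta_rot":[0,0,0],"slide":[0.0188,-0.007,0],"hand":1},{"delta_rot":[0,0,0],"slide":[0.0221,-0.0094,0],"hand":1},{"delta_rot":[0,0,0],"slide":[0.0251,-0.012,0],"hand":1},{"delta_rot":[0,0,0],"slide":[0.028,-0.015,0],"hand":1}]' 20
python3 - <<'E'
from h import *
from cell import manip,imaging
n="wrist"; c=imaging.camera(n); np.savez(f"pics/{n}8.npz",**c)
cv2.imwrite(f"pics/{n}8.png",c["frame"][:,:,::-1])
s=manip.sense();print(s["tool_pos"],s["force"],s["gripper_width"],np.degrees(toolyaw(s)[0]))
yaw=np.radians(-14.7); X=np.array([np.cos(yaw),np.sin(yaw)]);Y=np.array([-X[1],X[0]]);d=s["tool_pos"][:2]-[.589,-.0077];print(d@X,d@Y)
E
```

```text
time: 12.7
tool_pos: [0.5854, 0.0712, 0.0558]
orientation: [-0.394, -3.111, -0.007]
force: [-0.1, 5.5, -3.4]
gripper_width: 0.0113
[0.58495105 0.07095742 0.05578205] [-0.25954779  5.58286552 -0.40884268] 0.011320862337745733 165.55937010067518
-0.023876361910065935 0.07505532964844795
```

View pics/wrist8.png

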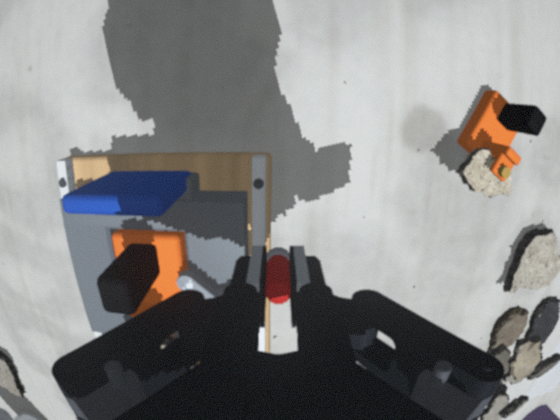

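The force on the tool is +5.5 N in y. That could be torsion from the clamped knob, or the nose touching the foot. I'll check with the other cameras before going on.

Run:
```python
from h import *
from cell import manip,imaging
c=imaging.camera("scene"); np.savez("pics/scene8.npz",**c)
cv2.imwrite("pics/scene8c.png",cv2.resize(np.clip(1.3*c["frame"][170:260,210:320,::-1],0,255).astype(np.uint8),None,fx=6,fy=6,interpolation=cv2.INTER_CUBIC))
w=np.load("pics/wrist8.npz")["frame"]; cv2.imwrite("pics/w8c.png",cv2.resize(np.clip(1.5*w[150:330,60:300,::-1],0,255).astype(np.uint8),None,fx=3.3,fy=3.3,interpolation=cv2.INTER_CUBIC))
s=manip.sense();print(s["tool_pos"],s["force"],s["ft_torque"])
```

```text
[0.58508013 0.07091034 0.05577363] [ 0.40732318  5.89336764 -1.81079843] [1.1928861  0.04465282 0.16734339]
```

View pics/scene8c.png

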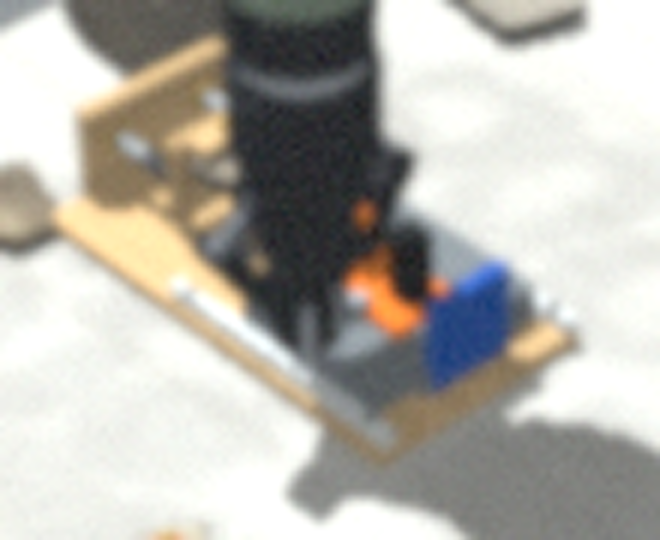

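View pics/w8c.png

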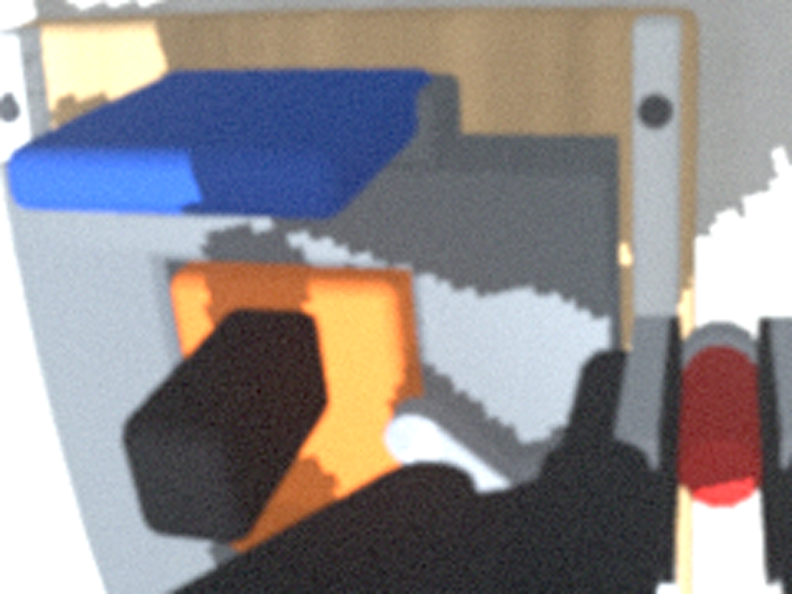

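The nose now lies over the orange foot's left edge, at about (400,435) in the zoom. So it is not blocked, and the load is torsion in the clamped knob. I'll finish the arc, turning the tool along with the latch.

```bash
python3 -m crank '[{"delta_rot":[0,0,-5],"slide":[0.0026,-0.003,0],"hand":1},{"delta_rot":[0,0,-10],"slide":[0.0048,-0.0065,0],"hand":1},{"delta_rot":[0,0,-15],"slide":[0.0068,-0.01,0],"hand":1},{"delta_rot":[0,0,-20],"slide":[0.0084,-0.0137,0],"hand":1},{"delta_rot":[0,0,-25],"slide":[0.0097,-0.0176,0],"hand":1},{"delta_rot":[0,0,-30],"slide":[0.0107,-0.0215,0],"hand":1},{"delta_rot":[0,0,-35],"slide":[0.0112,-0.0255,0],"hand":1},{"delta_rot":[0,0,-39],"slide":[0.0115,-0.029,0],"hand":1}]' 20
python3 - <<'E'
from h import *
from cell import manip,imaging
n="wrist"; c=imaging.camera(n); np.savez(f"pics/{n}9.npz",**c)
cv2.imwrite(f"pics/{n}9.png",c["frame"][:,:,::-1])
s=manip.sense();print(s["tool_pos"],s["force"],s["gripper_width"],np.degrees(toolyaw(s)[0]))
yaw=np.radians(-14.7); X=np.array([np.cos(yaw),np.sin(yaw)]);Y=np.array([-X[1],X[0]]);d=s["tool_pos"][:2]-[.589,-.0077];print(d@X,d@Y,s["force"][:2]@X,s["force"][:2]@Y)
E
```

```text
time: 13.8
tool_pos: [0.566, 0.0456, 0.0558]
orientation: [0.671, -3.064, -0.009]
force: [2.2, 1.7, -3.2]
gripper_width: 0.0109
[0.5659164  0.04524866 0.05577237] [ 0.28153483  1.47540505 -2.13593449] 0.010761243245095723 -155.2511684192839
-0.03576416784267254 0.04535788132471254 -0.10207618656746738 1.4985534286372224
```

View pics/wrist9.png

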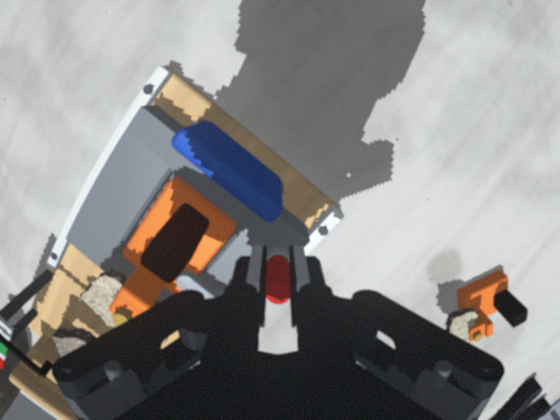

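```bash
python3 -m crank '[{"delta_rot":[0,0,0],"slide":[0.0006,-0.0008,0],"hand":1},{"delta_rot":[0,0,0],"slide":[0.0012,-0.0015,0],"hand":1},{"delta_rot":[0,0,0],"slide":[0.0019,-0.0023,0],"hand":1},{"delta_rot":[0,0,0],"slide":[0.0025,-0.003,0],"hand":1},{"delta_rot":[0,0,0],"slide":[0.0028,-0.0034,0],"hand":1},{"delta_rot":[0,0,0],"slide":[0.0028,-0.0034,0],"hand":1},{"delta_rot":[0,0,0],"slide":[0.0028,-0.0034,0],"hand":1},{"delta_rot":[0,0,0],"slide":[0.0028,-0.0034,0],"hand":1}]' 20
python3 - <<'E'
from h import *
from cell import manip,imaging
s=manip.sense();print(s["tool_pos"],s["force"],s["gripper_width"],np.degrees(toolyaw(s)[0]))
yaw=np.radians(-14.7); X=np.array([np.cos(yaw),np.sin(yaw)]);Y=np.array([-X[1],X[0]]);d=s["tool_pos"][:2]-[.589,-.0077];print(d@X,d@Y,s["force"][:2]@X,s["force"][:2]@Y)
E
```

```text
time: 14.85
tool_pos: [0.5646, 0.0422, 0.0557]
orientation: [0.673, -3.063, -0.013]
force: [0.2, 6.0, -1.3]
gripper_width: 0.0111
[0.5645855  0.04223581 0.05574376] [ 0.20202794  5.95488292 -1.31493098] 0.011067747014577132 -155.2279508799997
-0.036286968058197644 0.04210592195586518 -1.3156837406638864 5.811232414384553
```

The push force rose to 5.8 N with only about 3 mm of movement, so the latch is on its stop. I'll open slightly, lift clear and look.

```bash
python3 -m crank '[{"delta_rot":[0,0,0],"slide":[0.0015,-0.002,0],"hand":0.8},{"delta_rot":[0,0,0],"slide":[0.0015,-0.002,0],"hand":0.5},{"delta_rot":[0,0,0],"slide":[0.0015,-0.002,0],"hand":0.5},{"delta_rot":[0,0,0],"slide":[0.0015,-0.002,-0.01],"hand":0.5},{"delta_rot":[0,0,0],"slide":[0.0015,-0.002,-0.03],"hand":0.5},{"delta_rot":[0,0,0],"slide":[0.0015,-0.002,-0.06],"hand":0.5},{"delta_rot":[0,0,0],"slide":[0.0015,-0.002,-0.085],"hand":0.5},{"delta_rot":[0,0,0],"slide":[0.0015,-0.002,-0.1],"hand":0.5}]' 20
python3 - <<'E'
from h import *
from cell import manip,imaging
for n in ("wrist","scene"):
    c=imaging.camera(n); np.savez(f"pics/{n}10.npz",**c)
    cv2.imwrite(f"pics/{n}10.png",cv2.resize(np.clip(1.2*c["frame"][150:270,190:330,::-1],0,255).astype(np.uint8),None,fx=5,fy=5,interpolation=cv2.INTER_CUBIC) if n=="scene" else c["frame"][:,:,::-1])
s=manip.sense();print(s["tool_pos"],s["force"],s["gripper_width"],np.degrees(toolyaw(s)[0]))
E
```

```text
time: 15.85
tool_pos: [0.5655, 0.0387, 0.1578]
orientation: [0.673, -3.066, -0.011]
force: [-0.1, 0.1, 0.4]
gripper_width: 0.0214
[0.56600676 0.03880898 0.15771266] [ 0.75032115  1.32532976 -0.5705694 ] 0.021242327685782138 -155.24256245409975
```

View pics/wrist10.png

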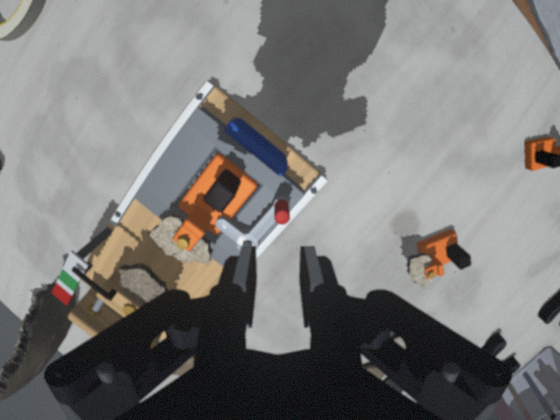

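View pics/scene10.png

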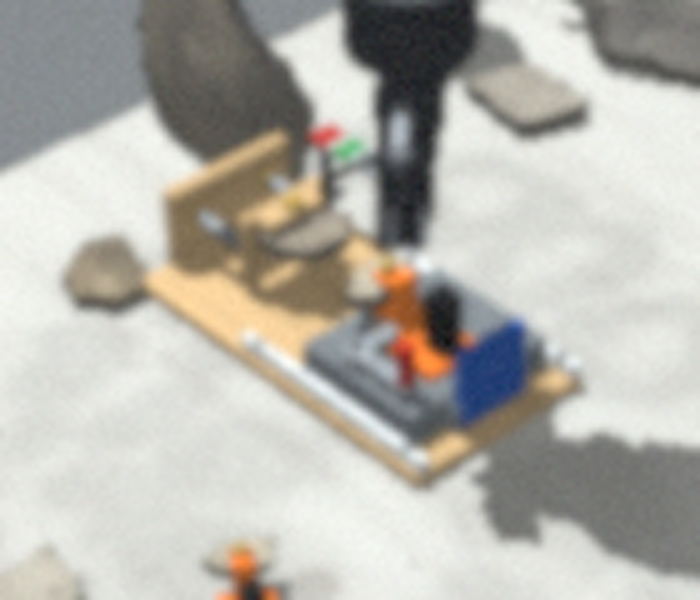

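The latch looks shut: the knob is at (282,212), behind the pivot at (247,243), and the nose lies over the foot. I'll check the angle and where the plate stands.

Run:
```python
from h import *
w=np.load("pics/wrist10.npz")["frame"]; cv2.imwrite("pics/w10c.png",cv2.resize(np.clip(1.3*w[80:260,110:340,::-1],0,255).astype(np.uint8),None,fx=3.4,fy=3.4,interpolation=cv2.INTER_CUBIC))
```

```text
(no output)
```

View pics/w10c.png

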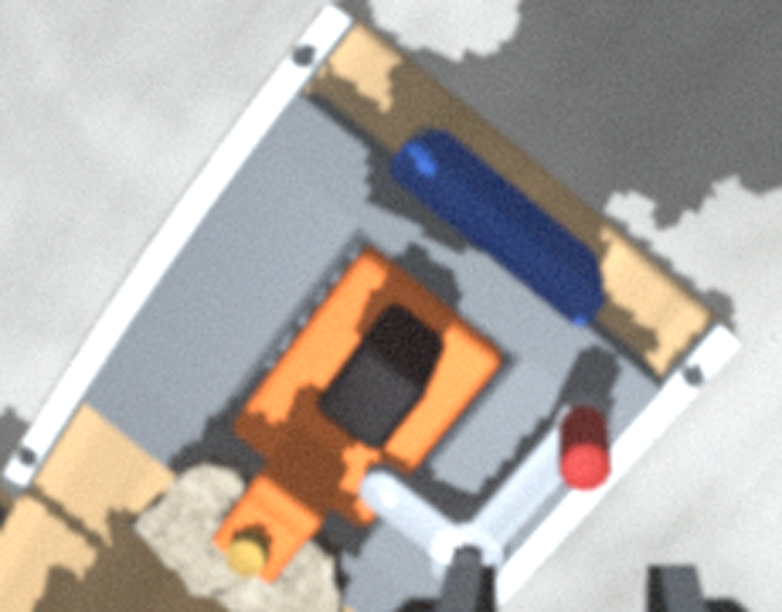

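Run:
```python
from h import *
from cell import manip
c=dict(np.load("pics/wrist10.npz"))
W=lambda x,y,z: wonz(c,110+(x+.5)/3.4-.5,80+(y+.5)/3.4-.5,z)
yaw=np.radians(-14.7); X=np.array([np.cos(yaw),np.sin(yaw)]);Y=np.array([-X[1],X[0]]);p=np.array([.589,-.0077])
def L(n,q): d=q[:2]-p; print(n,q.round(4),(d@X*1000).round(1),(d@Y*1000).round(1)); return np.array([d@X,d@Y])
k=L("knob",W(585,465,.079)); b=L("knob base",W(580,412,.05)); pv=L("pivot",W(468,543,.05))
for q in (k,b): e=q-pv; print("angle",np.arctan2(e[1],-e[0]),np.hypot(*e))
for a in ((358,232),(512,352)): L("pocket rear",W(*a,.037))
for a in ((437,130),(600,270)): L("plate rear ends?",W(*a,.075))
for a in ((395,175),(580,320)): L("plate front ends",W(*a,.075))
# rail inner edge direction
L("boardrearL",W(352,22,.012));L("boardrearR",W(718,325,.012))
```

```text
knob [0.5688 0.0435 0.079 ] -32.5 44.3
knob base [0.5665 0.0417 0.05  ] -34.3 42.1
pivot [0.6088 0.0308 0.05  ] 9.4 42.2
angle 0.05020995457335507 0.04200479894140272
angle -0.00424028812754112 0.04373642031868297
pocket rear [ 0.551  -0.0244  0.037 ] -32.5 -25.8
pocket rear [0.563  0.0219 0.037 ] -32.7 22.0
plate rear ends? [ 0.5174 -0.0133  0.075 ] -67.8 -23.6
plate rear ends? [0.5301 0.029  0.075 ] -66.3 20.5
plate front ends [ 0.5293 -0.0175  0.075 ] -55.2 -24.7
plate front ends [0.5414 0.0297 0.075 ] -55.5 24.1
boardrearL [ 0.5056 -0.0507  0.012 ] -69.7 -62.8
boardrearR [0.5392 0.0706 0.012 ] -68.0 63.1
```

The latch reads 0.00 to 0.05 rad, shut. The plate's rear face is at jig x ≈ -65 mm, so the sled is essentially at its rear stop. Next I'll go behind the plate with the fingers shut.

Run:
```python
from h import *
from cell import manip
s=manip.sense();print(delta(s,[.497,.0164,.15],np.radians(165.3)))
```

```text
(array([0.072 , 0.0085, 0.0078]), array([ 0.39, -0.15, 39.46]))
```

```bash
python3 -m crank '[{"delta_rot":[0,0,5],"slide":[0.01,0.001,0],"hand":1},{"delta_rot":[0,0,12],"slide":[0.025,0.003,0],"hand":1},{"delta_rot":[0,0,19],"slide":[0.04,0.005,0.002],"hand":1},{"delta_rot":[0,0,26],"slide":[0.055,0.007,0.004],"hand":1},{"delta_rot":[0,0,33],"slide":[0.067,0.008,0.006],"hand":1},{"delta_rot":[0.3,-0.1,39.5],"slide":[0.072,0.0085,0.008],"hand":1},{"delta_rot":[0.3,-0.1,39.5],"slide":[0.072,0.0085,0.008],"hand":1},{"delta_rot":[0.3,-0.1,39.5],"slide":[0.072,0.0085,0.008],"hand":1}]' 40
python3 - <<'E'
from h import *
from cell import manip,imaging
n="wrist"; c=imaging.camera(n); np.savez(f"pics/{n}11.npz",**c); cv2.imwrite(f"pics/{n}11.png",c["frame"][:,:,::-1])
s=manip.sense();print(s["tool_pos"],s["force"],s["gripper_width"],delta(s,[.497,.0164,.045],np.radians(165.3)))
E
```

```text
time: 16.95
tool_pos: [0.497, 0.0165, 0.1494]
orientation: [-0.4, -3.114, -0.002]
force: [0.3, 0.3, 0.0]
gripper_width: -0.0001
[0.49717941 0.01645894 0.14956637] [ 0.12204756 -0.11312774 -0.03164866] -0.00013530223401403567 (array([-0.    , -0.0002,  0.1046]), array([ 0.07, -0.1 ,  0.04]))
```

View pics/wrist11.png

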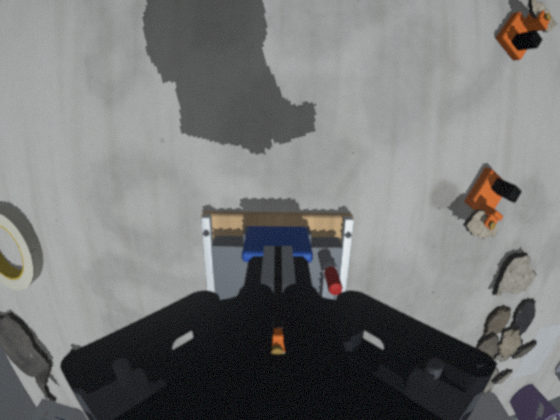

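The shut fingers are centred on the blue plate, at (278,260) against (278,242), and well behind it. I'll descend.

```bash
python3 -m crank '[{"delta_rot":[0,0,0],"slide":[0,0,0.015],"hand":1},{"delta_rot":[0,0,0],"slide":[0,0,0.035],"hand":1},{"delta_rot":[0,0,0],"slide":[0,0,0.055],"hand":1},{"delta_rot":[0,0,0],"slide":[0,0,0.075],"hand":1},{"delta_rot":[0,0,0],"slide":[0,0,0.092],"hand":1},{"delta_rot":[0,0,0],"slide":[0,0,0.103],"hand":1},{"delta_rot":[0,0,0],"slide":[0,0,0.104],"hand":1},{"delta_rot":[0,0,0],"slide":[0,0,0.104],"hand":1}]'
python3 -m crank '[{"delta_rot":[0,0,0],"slide":[-0.004,0,0],"hand":1},{"delta_rot":[0,0,0],"slide":[-0.008,0,0],"hand":1},{"delta_rot":[0,0,0],"slide":[-0.012,0,0],"hand":1},{"delta_rot":[0,0,0],"slide":[-0.016,0,0],"hand":1},{"delta_rot":[0,0,0],"slide":[-0.02,0,0],"hand":1},{"delta_rot":[0,0,0],"slide":[-0.024,0,0],"hand":1},{"delta_rot":[0,0,0],"slide":[-0.028,0,0],"hand":1},{"delta_rot":[0,0,0],"slide":[-0.03,0,0],"hand":1}]'
python3 - <<'E'
from h import *
from cell import manip,imaging
for n in ("top","scene","wrist"):
    c=imaging.camera(n); np.savez(f"pics/{n}12.npz",**c)
    r=dict(scene=(150,270,190,330),top=(120,240,230,340),wrist=(0,420,0,560))[n]
    k=1 if n=="wrist" else 5
    cv2.imwrite(f"pics/{n}12.png",cv2.resize(c["frame"][r[0]:r[1],r[2]:r[3],::-1],None,fx=k,fy=k,interpolation=cv2.INTER_CUBIC))
s=manip.sense();print(s["tool_pos"],s["force"])
yaw=np.radians(-14.7); X=np.array([np.cos(yaw),np.sin(yaw)]);Y=np.array([-X[1],X[0]]);d=s["tool_pos"][:2]-[.589,-.0077];print(d@X,d@Y,s["force"][:2]@X,s["force"][:2]@Y)
E
```

```text
time: 18.0
tool_pos: [0.4973, 0.0166, 0.0457]
orientation: [-0.401, -3.115, -0.002]
force: [1.1, 0.9, -0.0]
gripper_width: -0.0
time: 19.0
tool_pos: [0.5263, 0.0089, 0.0455]
orientation: [-0.401, -3.114, -0.002]
force: [-2.2, -1.7, 0.6]
gripper_width: 0.0002
[0.52667836 0.00896118 0.04568277] [ 0.17163789 -0.05119356 -0.4746633 ]
-0.06450962126437249 0.0003012116981884318 0.17901057389457162 -0.005963401833537986
```

View pics/scene12.png

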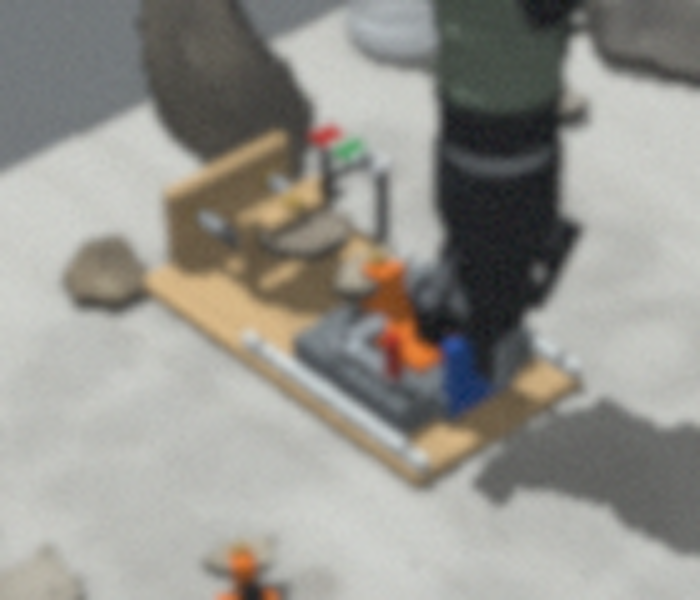

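View pics/top12.png

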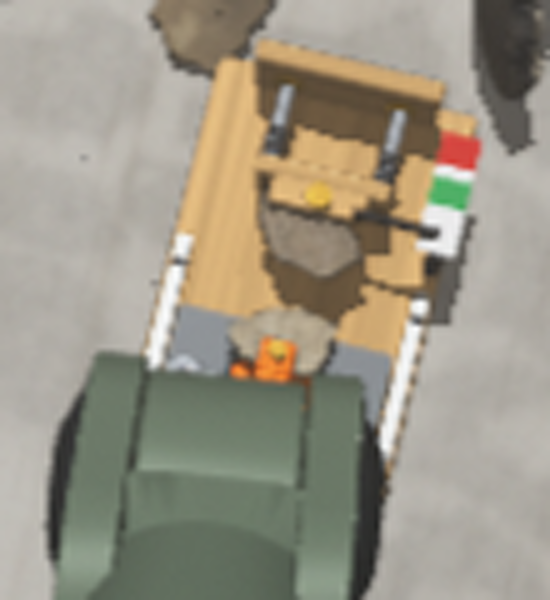

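View pics/wrist12.png

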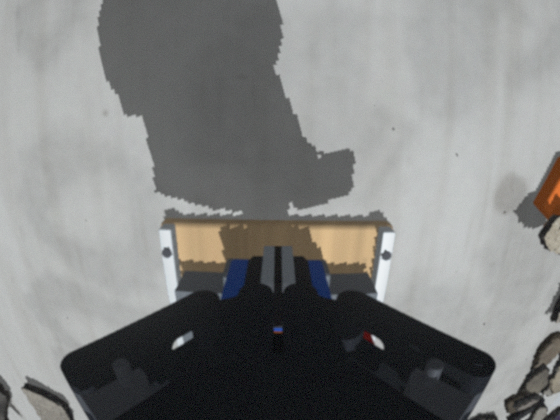

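The sled has moved forward about 9 mm. In the top crop there is still a gap between the sherds, at about (310,290), and the pointer rests at (437,232) below the green band. The top view shows the pointer well, so I'll advance in steps and check there.

```bash
python3 -m crank '[{"delta_rot":[0,0,0],"slide":[-0.003,0,0],"hand":1},{"delta_rot":[0,0,0],"slide":[-0.006,0,0],"hand":1},{"delta_rot":[0,0,0],"slide":[-0.009,0,0],"hand":1},{"delta_rot":[0,0,0],"slide":[-0.012,0,0],"hand":1},{"delta_rot":[0,0,0],"slide":[-0.015,0,0],"hand":1},{"delta_rot":[0,0,0],"slide":[-0.018,0,0],"hand":1},{"delta_rot":[0,0,0],"slide":[-0.02,0,0],"hand":1},{"delta_rot":[0,0,0],"slide":[-0.021,0,0],"hand":1}]'
cat > chk.py <<'E'
import sys
from h import *
from cell import manip,imaging
i=sys.argv[1]
c=imaging.camera("top"); np.savez(f"pics/top{i}.npz",**c)
cv2.imwrite(f"pics/top{i}.png",cv2.resize(c["frame"][120:240,230:340,::-1],None,fx=5,fy=5,interpolation=cv2.INTER_CUBIC))
s=manip.sense();print(s["time"],s["tool_pos"],s["force"])
yaw=np.radians(-14.7); X=np.array([np.cos(yaw),np.sin(yaw)]);Y=np.array([-X[1],X[0]]);d=s["tool_pos"][:2]-[.589,-.0077];print(d@X,d@Y,"force jig",s["force"][:2]@X,s["force"][:2]@Y)
E
python3 chk.py 13
```

```text
time: 20.15
tool_pos: [0.5467, 0.0036, 0.0456]
orientation: [-0.401, -3.114, -0.002]
force: [-3.0, -0.9, 1.3]
gripper_width: -0.0
20.2 [0.54675709 0.00355701 0.04556974] [-3.57905235 -1.12570649  1.34904516]
-0.04371676411494868 0.00016906576018020335 force jig -3.1762449595191855 -1.9970725512177665
```

View pics/top13.png

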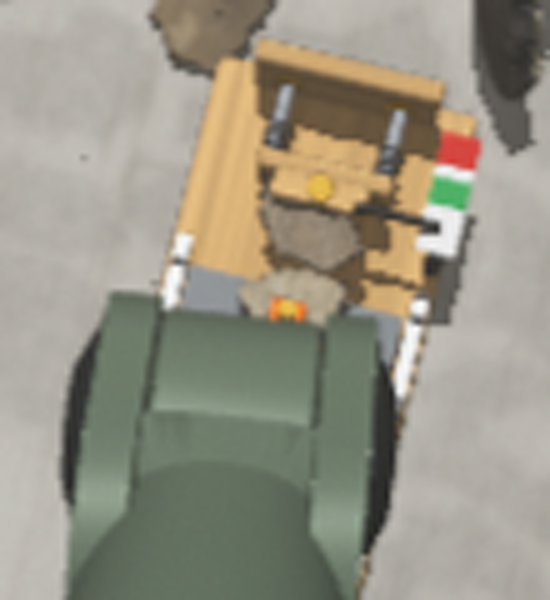

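The sherds have met: 3.2 N, and the pointer has started to move to (438,227). I'll advance about 13 mm and check again.

```bash
python3 -m crank '[{"delta_rot":[0,0,0],"slide":[-0.002,0,0],"hand":1},{"delta_rot":[0,0,0],"slide":[-0.004,0,0],"hand":1},{"delta_rot":[0,0,0],"slide":[-0.006,0,0],"hand":1},{"delta_rot":[0,0,0],"slide":[-0.008,0,0],"hand":1},{"delta_rot":[0,0,0],"slide":[-0.01,0,0],"hand":1},{"delta_rot":[0,0,0],"slide":[-0.012,0,0],"hand":1},{"delta_rot":[0,0,0],"slide":[-0.013,0,0],"hand":1},{"delta_rot":[0,0,0],"slide":[-0.013,0,0],"hand":1}]'
python3 chk.py 14
```

```text
time: 21.2
tool_pos: [0.558, 0.0005, 0.0454]
orientation: [-0.4, -3.112, -0.002]
force: [-6.3, 0.5, 4.4]
gripper_width: -0.0005
21.25 [5.58023260e-01 5.13864635e-04 4.54254763e-02] [-7.42439377 -0.25140571  4.098877  ]
-0.032047135327094835 8.441245350780605e-05 force jig -7.117580483490681 -2.1271755352576562
```

View pics/top14.png

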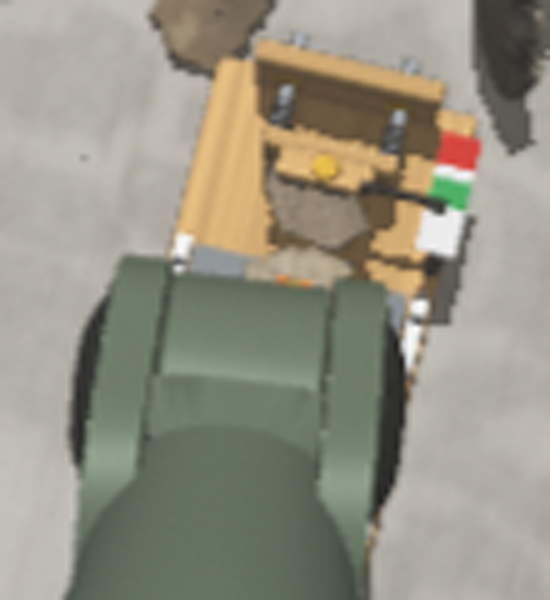

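The pointer is at the lower edge of the green at (437,205), and 7.1 N means the fence is at about 14 mm. I'll go about 8.5 mm more to reach mid-green, then hold.

```bash
python3 -m crank '[{"delta_rot":[0,0,0],"slide":[-0.0015,0,0],"hand":1},{"delta_rot":[0,0,0],"slide":[-0.003,0,0],"hand":1},{"delta_rot":[0,0,0],"slide":[-0.0045,0,0],"hand":1},{"delta_rot":[0,0,0],"slide":[-0.006,0,0],"hand":1},{"delta_rot":[0,0,0],"slide":[-0.0075,0,0],"hand":1},{"delta_rot":[0,0,0],"slide":[-0.009,0,0],"hand":1},{"delta_rot":[0,0,0],"slide":[-0.0095,0,0],"hand":1},{"delta_rot":[0,0,0],"slide":[-0.0095,0,0],"hand":1}]'
python3 chk.py 15
```

```text
time: 22.25
tool_pos: [0.5647, -0.0013, 0.0452]
orientation: [-0.399, -3.108, -0.003]
force: [-10.1, 0.3, 7.7]
gripper_width: -0.0002
22.3 [ 0.56468094 -0.00127606  0.04518819] [-10.80776515   1.48293747   7.94109818]
-0.025153171979445315 4.2514381017654296e-05 force jig -10.830309876242678 -1.3081586765503124
```

View pics/top15.png

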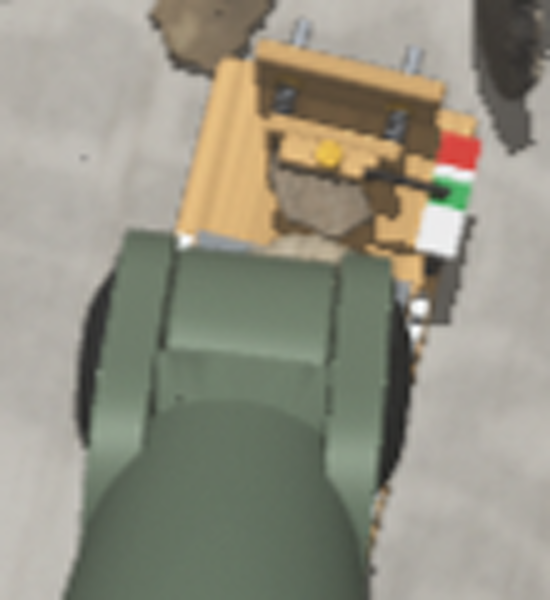

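The pointer stands mid-green at (440,190), with 10.8 N on the tool. I'll hold this same target for a second (2.7 mm ahead of the measured pose) to confirm it stays steady.

```bash
python3 -m crank '[{"delta_rot":[0,0,0],"slide":[-0.0027,0,0],"hand":1},{"delta_rot":[0,0,0],"slide":[-0.0027,0,0],"hand":1},{"delta_rot":[0,0,0],"slide":[-0.0027,0,0],"hand":1},{"delta_rot":[0,0,0],"slide":[-0.0027,0,0],"hand":1},{"delta_rot":[0,0,0],"slide":[-0.0027,0,0],"hand":1},{"delta_rot":[0,0,0],"slide":[-0.0027,0,0],"hand":1},{"delta_rot":[0,0,0],"slide":[-0.0027,0,0],"hand":1},{"delta_rot":[0,0,0],"slide":[-0.0027,0,0],"hand":1}]'
python3 chk.py 16; python3 chk.py 17
python3 - <<'E'
from h import *
from cell import manip,imaging
for n in ("scene","wrist"):
    c=imaging.camera(n); np.savez(f"pics/{n}17.npz",**c)
    f=c["frame"][150:270,190:330,::-1] if n=="scene" else c["frame"][:,:,::-1]
    cv2.imwrite(f"pics/{n}17.png",cv2.resize(f,None,fx=5,fy=5,interpolation=cv2.INTER_CUBIC) if n=="scene" else f)
E
```

```text
time: 23.3
tool_pos: [0.5647, -0.0013, 0.0449]
orientation: [-0.398, -3.103, -0.003]
force: [-10.2, -0.1, 6.9]
gripper_width: -0.0004
23.35 [ 0.56466197 -0.00125379  0.04491224] [-10.08426708   0.53305893   7.49043336]
-0.025177164243387222 5.924154823750265e-05 force jig -9.889454294831955 -2.043352176789055
23.4 [ 0.56469025 -0.00122637  0.04491455] [-10.09077528   1.21363374   7.07764986]
-0.025156770493013694 9.293962854841606e-05 force jig -10.068450736045854 -1.3867056128054611
```

View pics/top17.png

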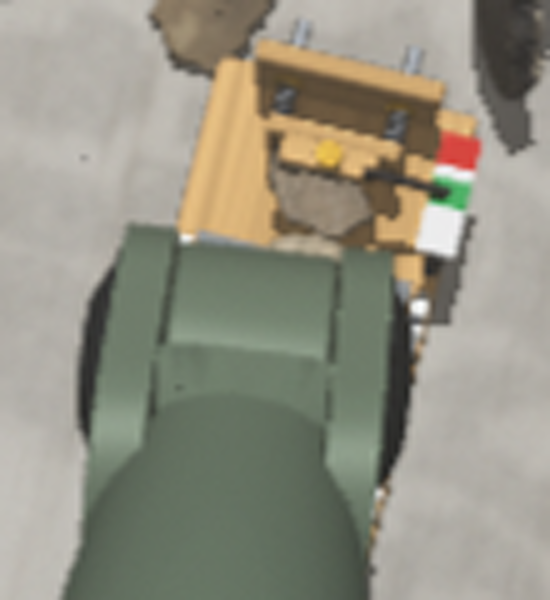

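View pics/scene17.png

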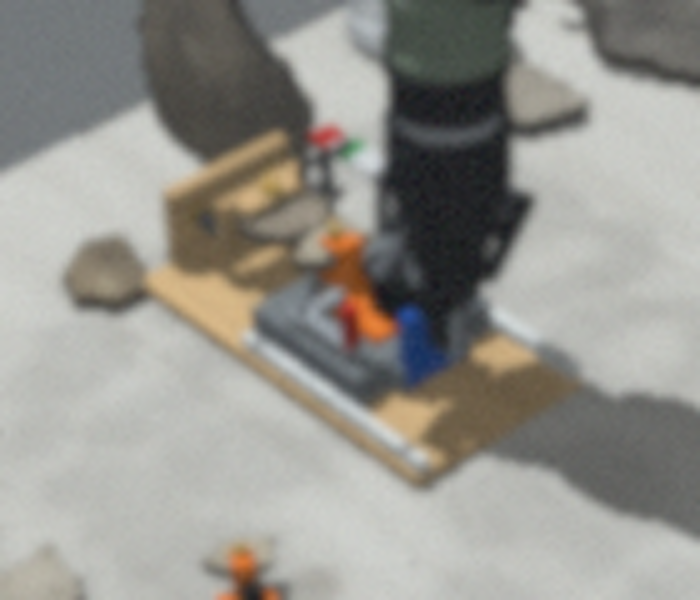

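View pics/wrist17.png

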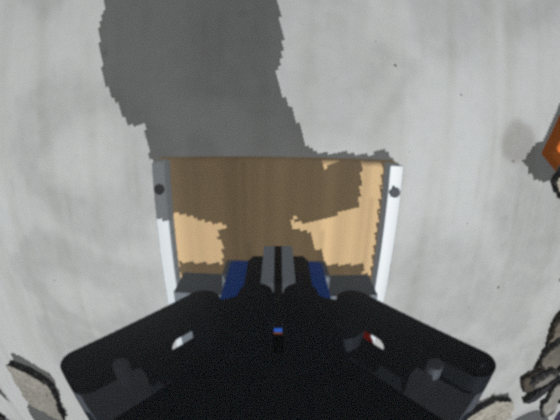

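The pointer is steady mid-green at (442,190), the tool hasn't moved since the last check, and the push is steady at about 10 N. The latch is still shut, with the knob at (348,325) in the scene zoom. I'm handing in while still pushing.

```bash
python3 -c "
from cell import manip
print(manip.sign_off())"
```

```text
the job is handed in; nothing more can be done
None
```

I put the largest carrier into the sled's pocket with its sherd towards the fence and swung the latch shut. Then I pushed the sled by the blue plate until the pointer stood mid-green, and handed in at about 23.5 s while still pushing.

- **Carrier:** it looked square in the pocket, and the TCP height at release matched full seating. The gap at the foot's edges was even.
- **Latch:** I measured 0.00 to 0.05 rad just before pushing. After the push I only saw it shut in the scene image.
- **Pointer and push:** the pointer stayed mid-green over the last second, and the TCP moved less than 0.5 mm. The wrist force was about 10 N along the jig. That puts the fence at about 21 to 23 mm if the stated 1.5 N friction is right.
- **Bystanders:** I kept the arm clear of the tape and loose sherds. They looked undisturbed in the images, but I did not measure their positions again.

Two readings were not clean. The tool felt about 6 N sideways midway through the latch swing, which I put down to the clamped knob twisting in the pads, because the nose was already over the foot. There was also about 7 N of upward force on the tool during the final push. I put it down to friction at the plate but did not check. The tool dipped only about 0.3 mm.

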